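Unlock the kitchen lockbox and hold the key turned

ROBOT

A 7-joint arm with a two-finger parallel gripper is mounted at the origin on a cart in front of the work surface, level with it; the furniture and walls round the work are solid. World frame = base frame: x ahead of the robot, y to its left, z up, the work surface at z = 0. Lengths are in m, angles in rad, forces in N, time in s.
With the tool pointing down it reaches from about 0.425 to 0.95 m from the base axis. Payload 4.7 kg.
Tool frame: the origin (TCP) lies on the centre line of the jaws, within the pads' length; the fingertips stand 25 mm ahead of it and the grasp point (between the pads) lies 6 mm ahead of it; z points along the fingers, y is the direction in which the jaws open and shut (so a half turn about z gives the same grasp; the last joint's range is limited). The gripper opens to 85 mm and grips with 20 to 120 N. Pads are 22 mm wide; open, the fingers measure 114 mm over their backs; the gripper's body (76 mm by 85 mm) begins 54 mm behind the grasp point. The pads swing forward as they close: fully open they stand 13 mm farther back than shut.
Start: joints at [-1.349, 0.469, -0.049, 1.532, 0.024, 1.141, -0.082], TCP at [0.167, 0.654, 0.256] pointing down, gripper open.
Joint ranges: [-2.59, 2.59], [-0.33, 1.99], [-1.39, 1.29], [0.1, 2.45], [-1.04, 4.18], [0.21, 1.99], [-2.66, 2.66]. Speed limits (rad/s): [2.57, 2.57, 3.14, 3.14, 3.14, 3.14, 3.14].

INTERFACE

Orientations are given as a unit quaternion [x, y, z, w].
In Python, from workcell import state, read_camera, job_done gives the robot as it stands. The module is installed in compiled form; this text tells all that it offers.
- The arm moves only by the tool carry_out, never from a script. Its argument "moves" is a list of rows, each a list of 5 numbers: the shift along the tool's x, y, z in m, then the turn about the tool's z in degrees, then the opening, from 0 (shut) to 1 (fully open). A call has 1 to 12 rows; each row shifts and turns the pose as measured when the row begins, along the tool's axes as they then stand; what a row does not reach is not made up. A row lasts 1/10 s, in which the tool goes at most 50 mm and 8.59 degrees, less where a joint would pass 70% of its speed; a pose out of reach is approached as far as the arm can. A call is refused whole if a number of a shift passes 0.05 or a number of a turn 8.59, either way. A call with a gripper value outside its range is refused whole. The fingers move at their own pace and stop on an object; the grip force is fixed at half the most. Time passes only in rows, so rows that do not move let the fingers close. It gives the time, the measured TCP pose, the force and the opening at its end, in the units of the state.
- state(): the state, without advancing time (a new reading comes with each control period).
- read_camera(name): name is "scene" or "top" or "wrist"; returns a dict with "color" (420x560x3 uint8, red, green, blue), "range_z" (420x560 float32, m along the optical axis (not along the pixel's ray), 0 where there is no reading), "camera_matrix" (3x3 intrinsics, pixels), "distortion" ([k1, k2, p1, p2, k3] as OpenCV has them; the pictures are not rectified), "extrinsics" (4x4, takes a point from world to camera coordinates). Camera axes: x right, y down, z forward; pixel columns grow to the right and rows downward; lengths in m; the calibration is good to about 2 mm. A picture is of the moment at which its call begins.
- job_done(): hands the job in, once; it reports no verdict.
The state is a dict: "clock": time; "qpos": joint angles; "qd": joint speeds; "joint_torque": joint torques, N m; "ee_pos": TCP position; "ee_rot": TCP orientation; "ft_force": force on the tool from outside, world axes, zero at the start; "moment": the same for the moment, N m; "grip_width": finger opening in m.
Only numpy, scipy, OpenCV 4.12 (cv2) and the standard library are available. Lean on these libraries where they do the work, as an engineer would, in place of code of your own. Each camera call takes 0.05 s, during which the arm holds its last target.

TASK

Take the key with the round, disc-shaped head out of the wooden key stand and push it fully home, upright, into the lock in the lid of the grey lockbox; the lock is sticky, so press firmly and wiggle the key a little until its collar sits on the lock plate. Then turn it a quarter turn clockwise (seen from above) and finish while still gripping the key and holding it turned against the lock's spring, so that I can open the box. Leave the other key, the mug, the candle and the spoons where they are.

Things in the scene. Friction and masses are not known exactly. Their poses are not given: they have to be found in the camera images.
- round_key_bow (a point): Centre of the right key's head: an upright steel disc 36 mm across, 9 mm thick, its flat faces looking along the key's own x (grip across them); key z points up. The collar's top is 18 mm below this point, the key's end 42 mm below. Half a turn about z makes no difference. Key about 60 g.
- round_key_collar (a point): Centre of the underside of the round key's collar (disc 30 mm across, 4 mm thick, below the head), 22 mm below the head's centre. In the stand, and when fully home in the lock, this face rests on the surface. Same axes as the head.
- round_key_tip (a point): Centre of the round key's lower end, 20 mm below the collar's underside. The flat bit reaches from here 12 mm up: 16 mm wide along key y, 4.5 mm thick along x, stepped narrower in its last 3 mm. Above the bit a round neck 4.4 mm across runs up to the collar.
- square_key_bow (a point): Centre of the head of the other key: a square slab 36 x 36 x 9 mm, on a wider bit (23 mm) that does not fit the lock. Leave it in the stand.
- key_stand: Loose wooden block 60 x 150 x 45 mm (x, y, z), 0.9 kg, origin at the centre of its underside. Two slots in its top, 37.5 mm either side of the middle along its y, hold the keys upright, bits along its y, collars on its top, either key in either. Slots 7.5 x 25 mm, 30 mm deep; lift straight out.
- lockbox: Grey steel box 136 x 206 x 80 mm (x, y, z) with a 60 x 60 x 6 mm steel lock plate in the middle of its lid, plate top 86 mm above the worktop. Origin at the centre of its underside. It does not move.
- keyhole (a point): Centre of the keyway mouth on the lock plate's top. Slot 19 mm along this frame's y, 7 mm along x, 2 mm bevel, z up. Under the 6 mm plate is the turning cylinder, slot 18.5 x 6 mm. In the last 8 mm two sticky pins resist, 3 N each. Home: tip 20 mm deep, collar on the plate; only within 2 mm of home is the bit clear of the plate and able to turn.
- plug (a joint): Lock cylinder angle, rad: 0 with its slot in line with the keyway, growing clockwise seen from above, stop at 1.5 (the quarter turn). It starts stiff and up to 0.1 off zero either way, so the key may need a wiggle in yaw to enter. The key has about 0.1 rad of play in it. A spring (0.06 N m per rad) turns it back when let go.
- air_fryer_handle (a point): Foremost point of the drawer handle of the tall black air fryer behind the key stand (fixed obstacle; axes as the world). The handle is 40 mm wide, 40 to 185 mm above the worktop; the body begins 50 mm behind this point, is 276 mm wide along y and 320 mm high. Carry the gripper round in front of it, without touching it.
- mug: Mug 92 x 127 x 95 mm, standing at the back, origin at the centre of its underside. Bystander.
- candle: Candle 52 mm across, 144 mm high, standing at the right, origin at the centre of its underside. Bystander.
- spoon_a: Table spoon 187 x 31 x 6 mm lying on the worktop between the box and the stand, long along its x, origin at the centre of its underside. Bystander.
- spoon_b: Table spoon 187 x 31 x 6 mm lying right of the stand, long along its x, origin at the centre of its underside. Bystander.
There are look-alikes about, which are no part of the job. What is shaped like the part that bears round_key_bow but yellow is not meant.

How it is judged:
By the outcome, as a careful person would: the job done as asked, in the order asked, and still so for the second after the job is handed in, while the arm keeps its last pose, push and grip.
It also fails if it takes over 48 s, if anything falls off the work surface, if the arm or the gripper's body presses on something with over 40 N, if the wrist force passes 120 N, or if a joint passes its speed limit or range.

## Working session

There is one attempt and no reset: what is moved stays moved. The work goes in short steps, Python scripts to look and compute and a tool call to move; the robot and the scene stay as the last step left them, time stands still between calls to the robot, and variables do not carry over. Pictures are saved under pics/ and viewed, and the job is handed in when it is done.

Besides the shell and the picture viewer there is one more tool, called after "Call:" as a command line: name --pt "numbers of a row" for each row, then --argument value for the rest. carry_out: Moves the arm, as the interface text tells. Its arguments: {"type":"object","properties":{"moves":{"type":"array"}},"required":["moves"]}

```bash
mkdir -p pics
cat > h.py <<'E'
import numpy as np, cv2
from workcell import state, read_camera, job_done
def save(c,n): cv2.imwrite(f'pics/{n}.png',c['color'][:,:,::-1])
def world(c,u,v,z=None):
    """pixel->world by range, or by plane height z"""
    K=c['camera_matrix'];D=np.array(c['distortion']);E=np.array(c['extrinsics'])
    p=cv2.undistortPoints(np.array([[[u,v]]],float),np.array(K),D)[0,0]
    R=E[:3,:3];t=E[:3,3];d=R.T@np.array([p[0],p[1],1]);o=-R.T@t
    if z is None:
        return o+d*c['range_z'][int(round(v)),int(round(u))]
    return o+d*(z-o[2])/d[2]
def cloud(c):
    K=np.array(c['camera_matrix']);D=np.array(c['distortion']);E=np.array(c['extrinsics'])
    H,W=c['range_z'].shape
    uv=np.stack(np.meshgrid(np.arange(W),np.arange(H)),-1).reshape(-1,1,2).astype(float)
    p=cv2.undistortPoints(uv,K,D).reshape(H,W,2)
    r=c['range_z'][...,None]
    P=np.concatenate([p*r,r],-1)
    return (P-E[:3,3])@E[:3,:3]
def proj(c,P):
    E=np.array(c['extrinsics'])
    return cv2.projectPoints(np.array(P,float).reshape(-1,1,3),cv2.Rodrigues(E[:3,:3])[0],E[:3,3],np.array(c['camera_matrix']),np.array(c['distortion']))[0].reshape(-1,2)
E
python3 - <<'E'
from h import *
import pickle
np.set_printoptions(precision=4,suppress=True)
s=state();print(s)
d={}
for n in ['scene','top','wrist']:
    c=read_camera(n);save(c,n+'0');d[n]=c
    E=np.array(c['extrinsics']);print(n,-E[:3,:3].T@E[:3,3],E[:3,:3].tolist(),c['camera_matrix'])
pickle.dump(d,open('c0.pkl','wb'))
E
```

```text
{'clock': 0.0, 'qpos': array([-1.3489,  0.4694, -0.0486,  1.5337,  0.024 ,  1.141 , -0.0822]), 'qd': array([ 0.0013, -0.0002, -0.0015, -0.0005, -0.0004,  0.0015,  0.0005]), 'joint_torque': array([  0.    , -51.0309,  -0.047 , -23.7714,   0.0105,   0.0074,
         0.    ]), 'ee_pos': array([0.1674, 0.6534, 0.2553]), 'ee_rot': array([ 0.125 ,  0.9922, -0.001 , -0.0001]), 'ft_force': array([ 0.5305, -0.4655,  0.5452]), 'moment': array([-0.0352,  0.0006, -0.0146]), 'grip_width': 0.08554559752920943}
scene [-0.1803 -0.4829  0.9002] [[0.4637053907972056, -0.8858496271724327, -0.0157400312602244], [-0.6013129398417091, -0.3016155419215583, -0.7398991912755992], [0.6506919846782591, 0.3525599281112741, -0.6725335963099847]] [[442.1849   0.     271.237 ]
 [  0.     442.1849 207.2994]
 [  0.       0.       1.    ]]
top [ 0.4059 -0.0908  1.208 ] [[0.010069417061473997, -0.9997854975166673, -0.018098778837028692], [-0.9849700390276491, -0.0067958357724070126, -0.17259153755044307], [0.17243151990837877, 0.019564651070337367, -0.9848271906129431]] [[451.4767   0.     278.5229]
 [  0.     451.4767 207.7856]
 [  0.       0.       1.    ]]
wrist [0.1004 0.6709 0.3737] [[0.24762879368531965, 0.9688476407025765, -0.0037722199044232458], [0.9321916533984095, -0.23719529690800828, 0.27341746919146187], [0.26400511713278485, -0.07122246997806138, -0.9618880693188432]] [[344.7832   0.     278.3666]
 [  0.     344.7832 204.5004]
 [  0.       0.       1.    ]]
```

View pics/scene0.png

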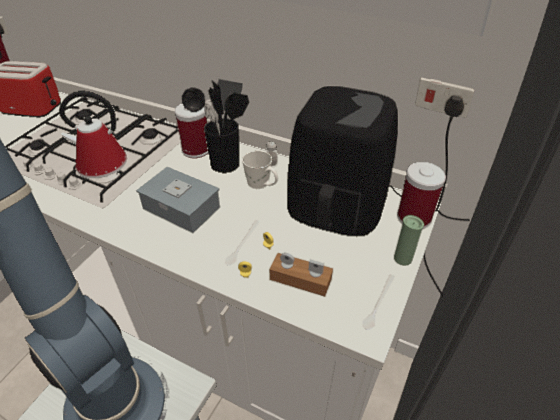

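View pics/top0.png

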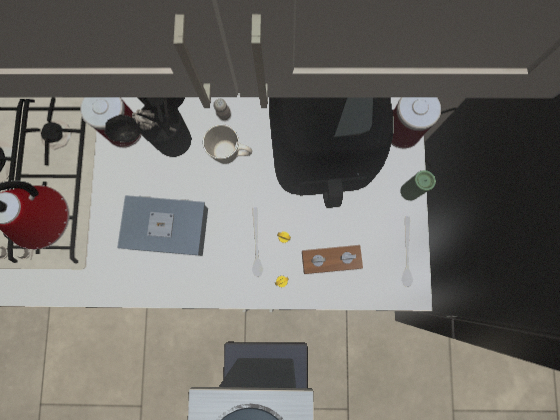

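View pics/wrist0.png

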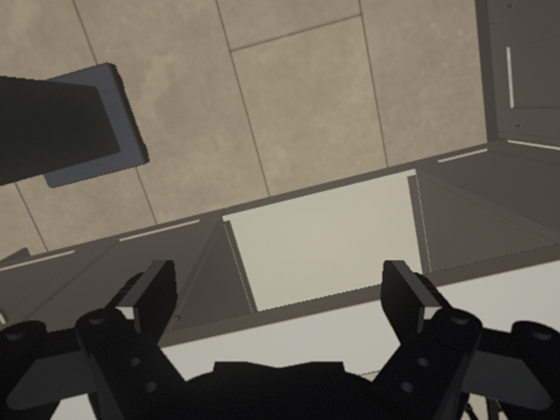

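Run:
```python
from h import *
import pickle
np.set_printoptions(precision=4,suppress=True)
d=pickle.load(open('c0.pkl','rb'))
def crop(n,u0,v0,u1,v1,f):
    return cv2.resize(d[n]['color'][v0:v1,u0:u1,::-1],None,fx=f,fy=f,interpolation=cv2.INTER_CUBIC)
a=crop('top',290,235,375,285,9)
cv2.imwrite('pics/t1.png',a)
cv2.imwrite('pics/t2.png',crop('top',105,185,220,265,6))
cv2.imwrite('pics/s1.png',crop('scene',260,240,345,300,9))
cv2.imwrite('pics/s2.png',crop('scene',130,165,225,230,8))
for n in ['top','scene']:
    P=cloud(d[n]);ok=d[n]['range_z']>0
    m=ok&(P[...,0]>.3)&(P[...,0]<.75)&(P[...,1]>-.4)&(P[...,1]<-.1)&(P[...,2]>.02)&(P[...,2]<.15)
    q=P[m]; print(n,m.sum(),q.min(0),q.max(0))
    # stand top
    k=m&(abs(P[...,2]-.045)<.006); r=cv2.minAreaRect(P[k][:,:2].astype(np.float32)); print('standtop',r,P[k][:,2].mean())
    k=m&(P[...,2]>.075)&(P[...,0]<.5); print('heads',k.sum()); 
    for p in P[k][::3]: print(p)
    k=ok&(P[...,0]>.3)&(P[...,0]<.75)&(P[...,1]>-.0)&(P[...,1]<.35)&(abs(P[...,2]-.08)<.004)
    r=cv2.minAreaRect(P[k][:,:2].astype(np.float32)); print('lid',r,P[k][:,2].mean())
```

```text
top 2212 [ 0.4413 -0.4     0.0202] [ 0.6862 -0.1     0.1496]
standtop ((0.5627771019935608, -0.2588444650173187), (0.2177833914756775, 0.2987266778945923), 5.6395440101623535) 0.043922327081189164
heads 100
[ 0.4881 -0.2546  0.0804]
[ 0.4851 -0.2269  0.0835]
[ 0.4853 -0.2346  0.0817]
[ 0.4853 -0.2418  0.083 ]
[ 0.4853 -0.2492  0.0834]
[ 0.4854 -0.2567  0.0831]
[ 0.4828 -0.227   0.0822]
[ 0.4828 -0.2344  0.0825]
[ 0.4828 -0.2417  0.0835]
[ 0.4831 -0.2496  0.0804]
[ 0.4831 -0.257   0.0806]
[ 0.4801 -0.1802  0.0788]
[ 0.4801 -0.2316  0.0853]
[ 0.4804 -0.2395  0.0815]
[ 0.4804 -0.2467  0.0827]
[ 0.4806 -0.2543  0.0817]
[ 0.4776 -0.1555  0.076 ]
[ 0.4773 -0.1627  0.0814]
[ 0.4774 -0.1701  0.0811]
[ 0.4777 -0.1779  0.0774]
[ 0.4781 -0.2252  0.0768]
[ 0.4776 -0.2314  0.0868]
[ 0.4779 -0.2394  0.0821]
[ 0.4782 -0.2473  0.0786]
[ 0.4747 -0.1601  0.0828]
[ 0.4748 -0.1676  0.0823]
[ 0.4749 -0.175   0.0816]
[ 0.4753 -0.1829  0.0766]
[ 0.4723 -0.1626  0.0819]
[ 0.4724 -0.17    0.0821]
[ 0.4724 -0.1773  0.0839]
[ 0.4701 -0.1555  0.077 ]
[ 0.4698 -0.1625  0.0836]
[ 0.4702 -0.1703  0.0777]
lid ((0.6
[... 850 characters left out ...]
[ 0.4835 -0.2352  0.084 ]
[ 0.4873 -0.2415  0.0833]
[ 0.4749 -0.2309  0.0869]
[ 0.4819 -0.236   0.0824]
[ 0.4827 -0.2434  0.0854]
[ 0.4868 -0.2495  0.0843]
[ 0.4784 -0.2297  0.079 ]
[ 0.4792 -0.2371  0.082 ]
[ 0.482  -0.2438  0.0826]
[ 0.484  -0.2507  0.0841]
[ 0.4882 -0.2569  0.0829]
[ 0.4774 -0.2355  0.0793]
[ 0.4804 -0.2421  0.0797]
[ 0.4813 -0.2494  0.0826]
[ 0.4833 -0.2563  0.0842]
[ 0.4792 -0.2401  0.0761]
[ 0.4802 -0.2474  0.079 ]
[ 0.4824 -0.2543  0.0803]
[ 0.4788 -0.2456  0.0758]
[ 0.48   -0.2553  0.0797]
[ 0.482  -0.2622  0.0813]
[ 0.4819 -0.2625  0.0777]
lid ((0.6221172213554382, 0.19454926252365112), (0.2741110622882843, 0.2685078978538513), 85.77616119384766) 0.07971103862590014
```

```bash
sleep 1; ls pics
```

```text
s1.png
s2.png
scene0.png
t1.png
t2.png
top0.png
wrist0.png
```

View pics/t1.png

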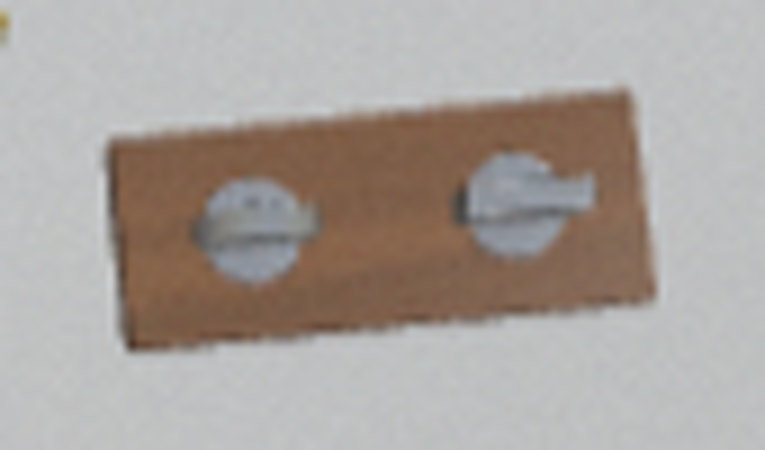

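View pics/t2.png

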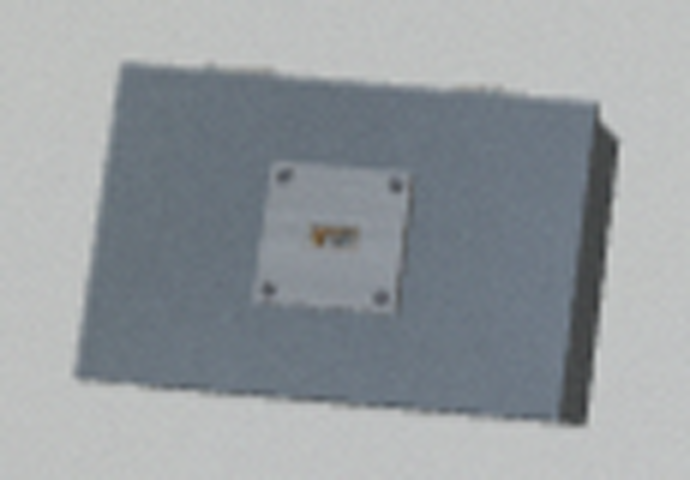

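View pics/s1.png

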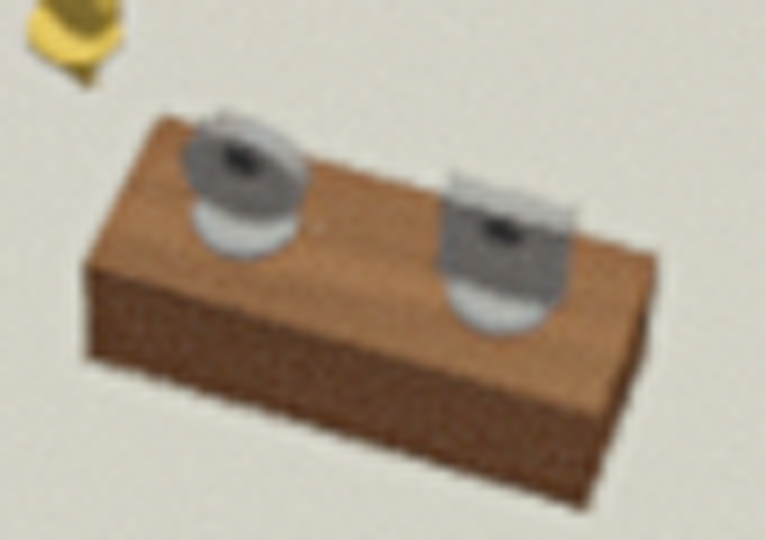

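View pics/s2.png

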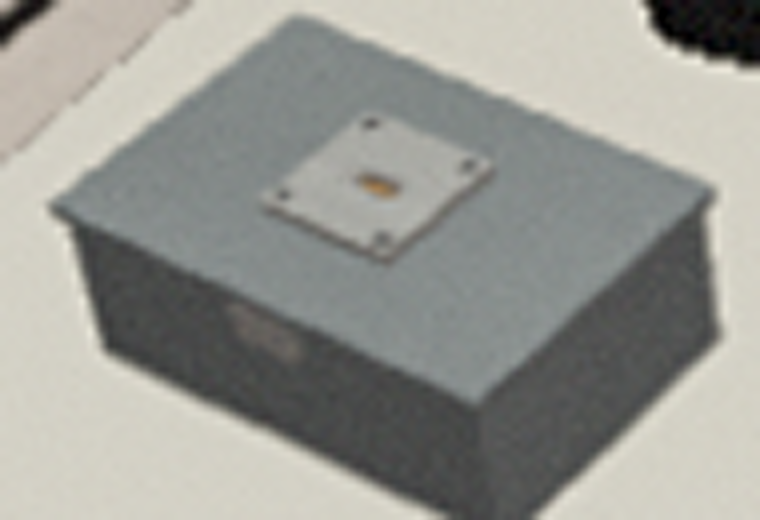

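The key stand is at top-view pixels (302–363, 245–274). Its left key, at (318,260), has the round head and its right key is square. The keyway is at about (160.7,224.5) in the top view, and the yellow look-alikes lie loose. Next I fit the poses.

```bash
cat > fit.py <<'E'
from h import *
import pickle
np.set_printoptions(precision=4,suppress=True)
d=pickle.load(open('c0.pkl','rb'))
t,s=d['top'],d['scene']
def corners(c,px,off,f,z):
    P=np.array([world(c,off[0]+(u+.5)/f-.5,off[1]+(v+.5)/f-.5,z) for u,v in px])
    ctr=P.mean(0)
    e=[np.linalg.norm(P[(i+1)%4]-P[i]) for i in range(4)]
    a=[np.degrees(np.arctan2(*(P[(i+1)%4]-P[i])[[1,0]])) for i in range(4)]
    print(ctr,'edges',np.array(e),'ang',np.array(a)); return P
print('stand top');corners(t,[(110,140),(628,90),(655,300),(128,350)],(290,235),9,.045)
print('stand sc');corners(s,[(163,117),(655,258),(603,410),(88,262)],(260,240),9,.045)
print('lid top');corners(t,[(122,64),(598,101),(560,420),(77,378)],(105,185),6,.08)
print('lid sc');corners(s,[(297,13),(716,188),(475,403),(50,205)],(130,165),8,.08)
print('plate top');corners(t,[(270,160),(411,172),(396,315),(254,302)],(105,185),6,.086)
print('plate sc');corners(s,[(368,108),(495,165),(386,262),(262,198)],(130,165),8,.086)
print('slot top',world(t,105+335.5/6-.5,185+237.5/6-.5,.086),'sc',world(s,130+380/8-.5,165+184/8-.5,.086))
print('collar top',world(t,290+252/9-.5,235+231/9-.5,.049))
for n in ['top','scene']:
    P=cloud(d[n])
    m=(P[...,2]>.058)&(P[...,2]<.095)&(P[...,0]>.44)&(P[...,0]<.52)
    for lo,hi in((-.2,-.14),(-.28,-.21)):
        k=m&(P[...,1]>lo)&(P[...,1]<hi);q=P[k];print(n,len(q),q.mean(0),q.min(0),q.max(0), 'slope',np.polyfit(q[:,1],q[:,0],1))
P=cloud(t)
m=(P[...,2]>.03)&(P[...,2]<.2)&(P[...,0]>.52)&(P[...,1]>-.3)&(P[...,1]<-.1)
q=P[m];print('handle',q[q[:,0]<q[:,0].min()+.01].mean(0))
m=(P[...,2]>.1)&(P[...,0]>.45)&(P[...,1]<-.1)&(P[...,1]>-.6)
q=P[m];print('tall',q.min(0),q.max(0))
E
python3 fit.py
```

```text
stand top
[ 0.4775 -0.2054  0.045 ] edges [0.1487 0.0598 0.1499 0.0596] ang [ -84.0108 -173.8449   95.8945    4.978 ]
stand sc
[ 0.4795 -0.2065  0.045 ] edges [0.1467 0.0559 0.1483 0.0578] ang [ -84.2679 -172.4195   96.4518    5.8914]
lid top
[0.5586 0.2291 0.08  ] edges [0.2057 0.1358 0.2049 0.1348] ang [-94.1178 175.4818  85.6138  -4.1549]
lid sc
[0.5603 0.2297 0.08  ] edges [0.206  0.1344 0.2043 0.1352] ang [-94.7318 174.8575  85.4977  -4.4192]
plate top
[0.5587 0.2299 0.086 ] edges [0.0604 0.0607 0.0603 0.0604] ang [-94.4702 176.9271  85.2828  -3.0003]
plate sc
[0.5607 0.2299 0.086 ] edges [0.063  0.0622 0.063  0.06  ] ang [-95.7682 176.8471  82.2891  -3.0197]
slot top [0.5586 0.229  0.086 ] sc [0.5604 0.2289 0.086 ]
collar top [ 0.4739 -0.1685  0.049 ]
top 57 [ 0.4743 -0.1686  0.0784] [ 0.4698 -0.1862  0.0585] [ 0.4804 -0.1507  0.0869] slope [-0.0837  0.4602]
top 62 [ 0.4819 -0.242   0.0813] [ 0.4762 -0.2595  0.0622] [ 0.4881 -0.2249  0.0868] slope [-0.0922  0.4596]
scene 117 [ 0.4733 -0.1704  0.0728] [ 0.4679 -0.1876  0.0581] [ 0.4829 -0.1525  0.0857] slope [-0.1299  0.4511]
scene 139 [ 0.4807 -0.2446  0.0751] [ 0.4749 -0.2626  0.0594] [ 0.4887 -0.2259  0.087 ] slope [-0.1111  0.4535]
handle [ 0.6058 -0.2014  0.1402]
tall [ 0.45   -0.5711  0.1   ] [ 0.8916 -0.1     0.8227]
```

```bash
cat > plan.py <<'E'
from h import *
import sys
from scipy.spatial.transform import Rotation as Ro
np.set_printoptions(precision=4,suppress=True)
def pose():
    s=state();R=Ro.from_quat(s['ee_rot']).as_matrix();psi=np.degrees(np.arctan2(R[1,1],R[0,1]))
    tilt=np.degrees(np.arccos(-R[2,2]))
    return s,R,psi,tilt
def plan(wps,step=.045,turn=8):
    s,R,psi,tilt=pose();p=s['ee_pos'].copy()
    print('t',round(s['clock'],2),'p',p,'psi',round(psi,2),'tilt',round(tilt,2),'R',R[:,2],'F',s['ft_force'],'M',s['moment'],'w',round(s['grip_width'],4)); print('q',s['qpos'])
    for w in wps:
        w=np.array(w,float);dp=w[:3]-p;dpsi=w[3]-psi
        n=max(1,int(np.ceil(max(np.abs(dp).max()/step,np.linalg.norm(dp)/step,abs(dpsi)/turn))))
        for i in range(n):
            a=np.radians(psi);sx=np.array([-np.sin(a),np.cos(a)]);sy=np.array([np.cos(a),np.sin(a)])
            sx=np.array([np.cos(a+np.pi/2),np.sin(a+np.pi/2)])
            d=dp/n;t=-dpsi/n
            print([round(float(v),4) for v in (d[:2]@sx,d[:2]@sy,-d[2],t)])
            p=p+d;psi+=dpsi/n
        print('--')
if __name__=='__main__': plan(eval(sys.argv[1]) if len(sys.argv)>1 else [])
E
python3 plan.py '[(.48,.36,.25,30),(.50,.1,.25,5.7),(.48,-.169,.2,5.7)]'
```

```text
t 0.15 p [0.1674 0.6535 0.2555] psi 75.63 tilt 0.09 R [-0.0003 -0.0015 -1.    ] F [ 0.2195  0.5504 -0.3116] M [-0.0249 -0.0398  0.0604] w 0.0857
q [-1.3489  0.4693 -0.0486  1.5334  0.0241  1.141  -0.0823]
[-0.0376, -0.0207, 0.0005, 4.5628]
[-0.0391, -0.0176, 0.0005, 4.5628]
[-0.0404, -0.0145, 0.0005, 4.5628]
[-0.0414, -0.0112, 0.0005, 4.5628]
[-0.0421, -0.0079, 0.0005, 4.5628]
[-0.0426, -0.0045, 0.0005, 4.5628]
[-0.0429, -0.0011, 0.0005, 4.5628]
[-0.0428, 0.0023, 0.0005, 4.5628]
[-0.0425, 0.0057, 0.0005, 4.5628]
[-0.0419, 0.0091, 0.0005, 4.5628]
--
[-0.0392, -0.0188, -0.0, 4.05]
[-0.0404, -0.016, -0.0, 4.05]
[-0.0414, -0.0131, -0.0, 4.05]
[-0.0423, -0.0101, -0.0, 4.05]
[-0.0429, -0.0071, -0.0, 4.05]
[-0.0433, -0.0041, -0.0, 4.05]
--
[-0.038, -0.0067, 0.0071, -0.0]
[-0.038, -0.0067, 0.0071, -0.0]
[-0.038, -0.0067, 0.0071, -0.0]
[-0.038, -0.0067, 0.0071, -0.0]
[-0.038, -0.0067, 0.0071, -0.0]
[-0.038, -0.0067, 0.0071, -0.0]
[-0.038, -0.0067, 0.0071, -0.0]
--
```

Call:
carry_out --pt "-0.0376 -0.0207 0 4.5 1" --pt "-0.039 -0.0176 0 4.5 1" --pt "-0.04 -0.0145 0 4.5 1" --pt "-0.041 -0.011 0 4.5 1" --pt "-0.042 -0.008 0 4.5 1" --pt "-0.0426 -0.0045 0 4.5 1" --pt "-0.043 -0.001 0 4.5 1" --pt "-0.043 0.002 0 4.5 1" --pt "-0.0425 0.0057 0 4.5 1" --pt "-0.042 0.009 0 4.5 1"

```text
clock: 1.15
ee_pos: [0.4803, 0.3531, 0.2506]
ee_rot: [0.502, 0.865, -0.003, -0.003]
ft_force: [1.5, 0.3, 0.4]
grip_width: 0.0852
```

```bash
python3 plan.py '[(.50,.1,.25,5.7),(.48,-.169,.2,5.7)]'
```

```text
t 1.15 p [0.4803 0.3531 0.2506] psi 29.79 tilt 0.46 R [-0.0077 -0.0022 -1.    ] F [1.516  0.2515 0.4019] M [ 0.0143 -0.0424 -0.0191] w 0.0852
q [-0.8877  0.3499  0.2397  1.7421 -0.0964  1.0682 -0.0949]
[-0.0382, -0.0181, 0.0001, 4.015]
[-0.0394, -0.0154, 0.0001, 4.015]
[-0.0404, -0.0126, 0.0001, 4.015]
[-0.0412, -0.0097, 0.0001, 4.015]
[-0.0418, -0.0068, 0.0001, 4.015]
[-0.0421, -0.0039, 0.0001, 4.015]
--
[-0.038, -0.0067, 0.0071, 0.0]
[-0.038, -0.0067, 0.0071, 0.0]
[-0.038, -0.0067, 0.0071, 0.0]
[-0.038, -0.0067, 0.0071, 0.0]
[-0.038, -0.0067, 0.0071, 0.0]
[-0.038, -0.0067, 0.0071, 0.0]
[-0.038, -0.0067, 0.0071, 0.0]
--
```

```bash
python3 plan.py '[(.55,.22,.23,-4.5)]'
```

```text
t 1.15 p [0.4803 0.3531 0.2506] psi 29.79 tilt 0.46 R [-0.0077 -0.0022 -1.    ] F [1.516  0.2515 0.4019] M [ 0.0143 -0.0424 -0.0191] w 0.0852
q [-0.8877  0.3499  0.2397  1.7421 -0.0964  1.0682 -0.0949]
[-0.03, -0.0011, 0.0041, 6.858]
[-0.03, 0.0025, 0.0041, 6.858]
[-0.0294, 0.006, 0.0041, 6.858]
[-0.0285, 0.0095, 0.0041, 6.858]
[-0.0272, 0.0128, 0.0041, 6.858]
--
```

Call:
carry_out --pt "-0.03 -0.001 0.004 6.9 1" --pt "-0.03 0.0025 0.004 6.9 1" --pt "-0.03 0.006 0.004 6.9 1" --pt "-0.0285 0.0095 0.004 6.9 1" --pt "-0.027 0.013 0.004 6.9 1" --pt "0 0 0 0 1" --pt "0 0 0 0 1"

```text
clock: 1.85
ee_pos: [0.5549, 0.2046, 0.2287]
ee_rot: [0.749, 0.663, -0.005, 0.0]
ft_force: [-0.6, 0.5, -0.2]
grip_width: 0.0852
```

```bash
python3 - <<'E'
from h import *
import pickle
c=read_camera('wrist');save(c,'w1');pickle.dump(c,open('w1.pkl','wb'))
print(proj(c,[[.5593,.2292,.086]]))
E
python3 plan.py
```

```text
[[281.33115214 165.09143803]]
t 1.9 p [0.5549 0.2042 0.2288] psi -6.99 tilt 0.55 R [-0.0066 -0.007  -1.    ] F [ 0.0953 -0.1857  0.0859] M [-0.107   0.0077 -0.0033] w 0.0857
q [-0.748   0.3772  0.4222  1.785  -0.1724  1.0251 -0.383 ]
```

View pics/w1.png

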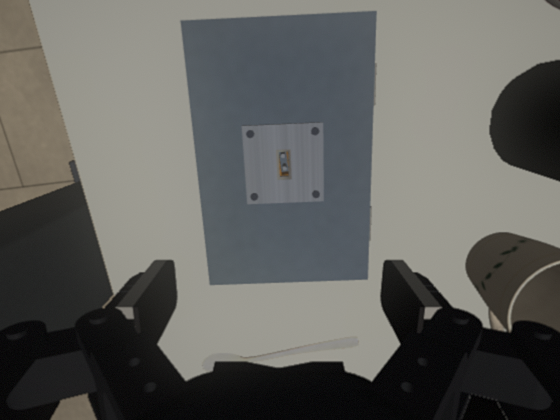

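Run:
```python
from h import *
import pickle
c=pickle.load(open('w1.pkl','rb'))
cv2.imwrite('pics/w1z.png',cv2.resize(c['color'][115:213,225:345,::-1],None,fx=6,fy=6,interpolation=cv2.INTER_CUBIC))
```

```text
(no output)
```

View pics/w1z.png

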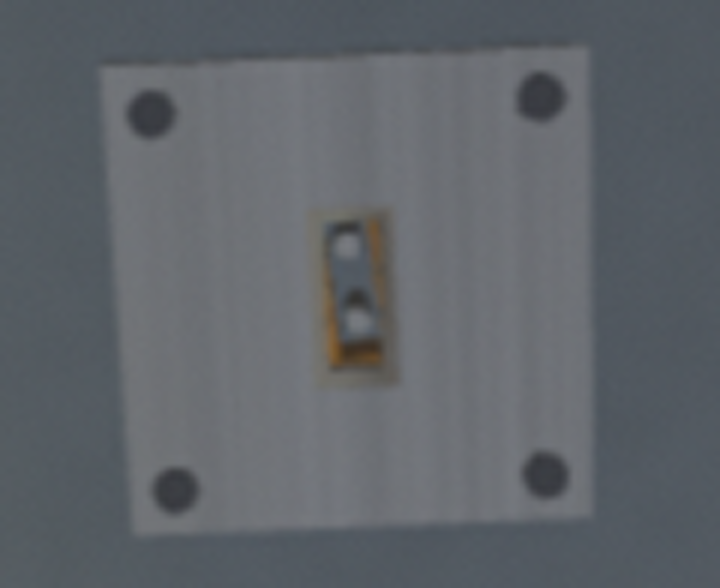

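```bash
cat > fit2.py <<'E'
from fit import corners
from h import *
import pickle
c=pickle.load(open('w1.pkl','rb'))
o=(225,115)
print('WRIST plate');corners(c,[(101,66),(588,46),(593,517),(133,535)],o,6,.086)
print('screws');corners(c,[(151,114),(541,97),(546,475),(176,490)],o,6,.086)
print('slot bevel');corners(c,[(311,211),(390,208),(398,382),(322,386)],o,6,.086)
print('slot inner');corners(c,[(326,222),(382,214),(383,362),(330,368)],o,6,.084)
print('cyl slot');corners(c,[(328,224),(365,222),(382,345),(347,347)],o,6,.08)
E
python3 fit2.py | sed -n '/WRIST/,$p'
```

```text
WRIST plate
[0.561  0.2296 0.086 ] edges [0.0599 0.06   0.0603 0.0602] ang [ -4.6451 -94.2597 175.4731  85.3125]
screws
[0.561  0.2295 0.086 ] edges [0.0483 0.0482 0.0482 0.0482] ang [ -4.4803 -94.4782 175.5343  85.5761]
slot bevel
[0.5612 0.2296 0.086 ] edges [0.0099 0.0223 0.0098 0.0224] ang [ -4.7483 -93.7867 176.189   86.5649]
slot inner
[0.5613 0.23   0.084 ] edges [0.0072 0.019  0.0069 0.0188] ang [  1.195  -96.104  179.6835  84.6431]
cyl slot
[0.5614 0.2303 0.08  ] edges [0.0048 0.0162 0.0046 0.0162] ang [ -3.825  -88.7407 176.4278  91.8886]
```

```bash
python3 plan.py '[(.474,-.19,.22,5.5)]'
```

```text
t 1.9 p [0.5549 0.2042 0.2288] psi -6.99 tilt 0.55 R [-0.0066 -0.007  -1.    ] F [ 0.0953 -0.1857  0.0859] M [-0.107   0.0077 -0.0033] w 0.0857
q [-0.748   0.3772  0.4222  1.785  -0.1724  1.0251 -0.383 ]
[-0.0446, -0.0036, 0.001, -1.388]
[-0.0445, -0.0047, 0.001, -1.388]
[-0.0443, -0.0058, 0.001, -1.388]
[-0.0442, -0.0068, 0.001, -1.388]
[-0.044, -0.0079, 0.001, -1.388]
[-0.0438, -0.009, 0.001, -1.388]
[-0.0436, -0.01, 0.001, -1.388]
[-0.0433, -0.0111, 0.001, -1.388]
[-0.043, -0.0121, 0.001, -1.388]
--
```

Call:
carry_out --pt "-0.0445 -0.0036 0.001 -1.4 1" --pt "-0.0445 -0.0047 0.001 -1.4 1" --pt "-0.0443 -0.0058 0.001 -1.4 1" --pt "-0.044 -0.007 0.001 -1.4 1" --pt "-0.044 -0.008 0.001 -1.4 1" --pt "-0.044 -0.009 0.001 -1.4 1" --pt "-0.0435 -0.01 0.001 -1.4 1" --pt "-0.043 -0.011 0.001 -1.4 1" --pt "-0.043 -0.012 0.001 -1.4 1" --pt "0 0 0 0 1" --pt "0 0 0 0 1"

```text
clock: 3.0
ee_pos: [0.4817, -0.1876, 0.2224]
ee_rot: [0.653, 0.757, -0.0, 0.0]
ft_force: [0.5, 0.6, -0.5]
grip_width: 0.0855
```

```bash
python3 - <<'E'
from h import *
import pickle
c=read_camera('wrist');save(c,'w2');pickle.dump(c,open('w2.pkl','wb'))
u=proj(c,[[.4743,-.169,.067]])[0];print(u)
x,y=int(u[0]),int(u[1])
cv2.imwrite('pics/w2z.png',cv2.resize(c['color'][max(0,y-50):y+50,x-65:x+65,::-1],None,fx=6,fy=6,interpolation=cv2.INTER_CUBIC)); print(max(0,y-50),x-65)
E
python3 plan.py
```

```text
[272.76038592 170.23405134]
120 207
t 3.05 p [ 0.4816 -0.188   0.2225] psi 8.42 tilt 0.09 R [-0.0001 -0.0015 -1.    ] F [-0.2518 -0.407  -0.0195] M [-0.0225  0.0331  0.0114] w 0.0853
q [-0.1604  0.265   0.5425  1.9688 -0.1652  0.9505  0.6101]
```

View pics/w2.png

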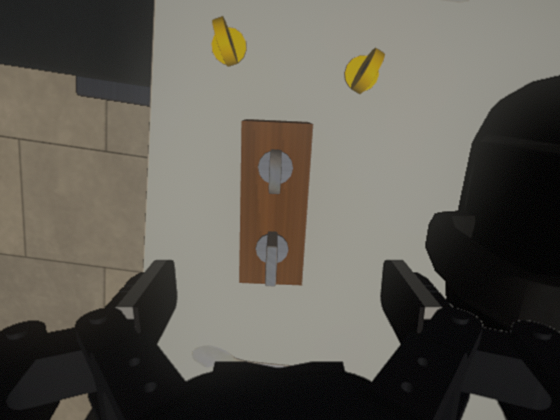

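View pics/w2z.png

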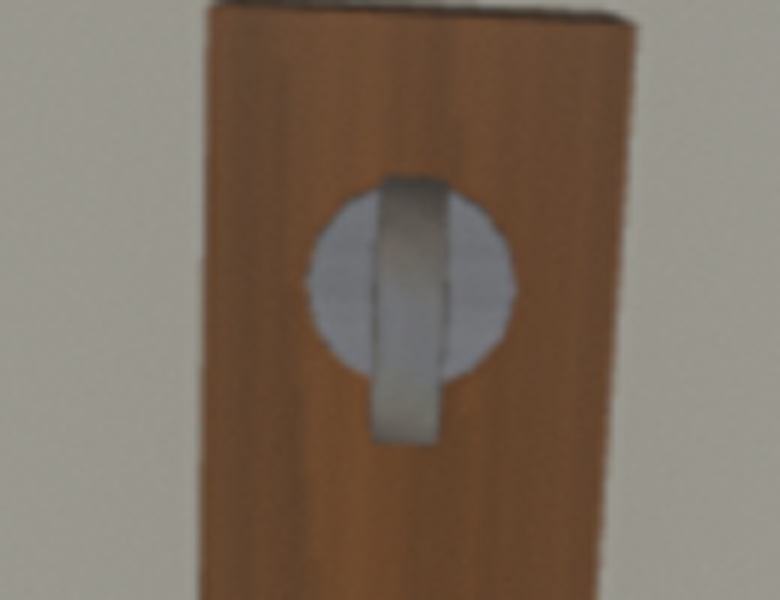

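The round key is at wrist pixel (275,168), with the square key below it at (271,250). The yellow look-alikes are clear of both.

```bash
python3 - <<'E'
from h import *
import pickle
np.set_printoptions(precision=4,suppress=True)
c=pickle.load(open('w2.pkl','rb'))
f=lambda u,v,z: world(c,207+(u+.5)/6-.5,120+(v+.5)/6-.5,z)
L,R=f(306,283,.049),f(516,287,.049); print('collar',(L+R)/2,np.linalg.norm(L-R))
a,b=f(380,178,.049+.0),f(0,0,0)
# head mid line: far edge mid and near edge mid
for z in(.067,.085): 
  l,r=f(374,300,z),f(447,300,z);print('head mid',z,(l+r)/2,np.linalg.norm(l-r))
t,bm=f(416,178,.067),f(405,442,.067);d=t-bm;print('head ax',t,bm,(t+bm)/2,np.linalg.norm(d),np.degrees(np.arctan2(d[1],d[0]))-90)
P=[f(u,v,.045) for u,v in((212,6),(634,24))];print(P)
for u0,v0 in((275,165),):
  print('range pt',world(c,u0,v0))
# stand corners full img
Q=np.array([world(c,u,v,.045) for u,v in((242,120.5),(312,123.5),(302,285),(239.5,282))]);print(Q.mean(0),[np.linalg.norm(Q[i]-Q[i-1]) for i in range(4)],[np.degrees(np.arctan2(*(Q[i]-Q[i-1])[[1,0]])) for i in range(4)])
E
python3 plan.py '[(.4745,-.1695,.14,5.7),(.4745,-.1695,.0775,5.7)]'
```

```text
collar [ 0.4761 -0.1693  0.049 ] 0.029878864120023454
head mid 0.067 [ 0.476  -0.1682  0.067 ] 0.00976409303463921
head mid 0.085 [ 0.4757 -0.165   0.085 ] 0.009121972410643378
head ax [ 0.4744 -0.152   0.067 ] [ 0.4781 -0.1877  0.067 ] [ 0.4762 -0.1699  0.067 ] 0.03583739126754586 5.9313358676071175
[array([ 0.4431, -0.1354,  0.045 ]), array([ 0.5015, -0.1291,  0.045 ])]
range pt [ 0.4752 -0.1617  0.084 ]
[ 0.4802 -0.2069  0.045 ] [np.float64(0.14989849059475852), np.float64(0.058481528024392895), np.float64(0.1505815850059013), np.float64(0.05973970694523933)] [np.float64(95.86631972740304), np.float64(6.056526215960043), np.float64(-83.65556445268734), np.float64(-174.59760614554514)]
t 3.05 p [ 0.4816 -0.188   0.2225] psi 8.42 tilt 0.09 R [-0.0001 -0.0015 -1.    ] F [-0.2518 -0.407  -0.0195] M [-0.0225  0.0331  0.0114] w 0.0853
q [-0.1604  0.265   0.5425  1.9688 -0.1652  0.9505  0.6101]
[0.0096, -0.0022, 0.0413, 1.3606]
[0.0096, -0.0024, 0.0413, 1.3606]
--
[0.0, -0.0, 0.0313, 0.0]
[0.0, -0.0, 0.0313, 0.0]
--
```

```bash
python3 plan.py '[(.4757,-.1695,.13,5.9)]'
```

```text
t 3.05 p [ 0.4816 -0.188   0.2225] psi 8.42 tilt 0.09 R [-0.0001 -0.0015 -1.    ] F [-0.2518 -0.407  -0.0195] M [-0.0225  0.0331  0.0114] w 0.0853
q [-0.1604  0.265   0.5425  1.9688 -0.1652  0.9505  0.6101]
[0.0064, -0.001, 0.0308, 0.8404]
[0.0064, -0.0011, 0.0308, 0.8404]
[0.0063, -0.0012, 0.0308, 0.8404]
--
```

Call:
carry_out --pt "0.0064 -0.001 0.031 0.8 1" --pt "0.0064 -0.001 0.031 0.8 1" --pt "0.0063 -0.001 0.031 0.9 1" --pt "0 0 0 0 1"

```text
clock: 3.45
ee_pos: [0.4805, -0.161, 0.1283]
ee_rot: [0.665, 0.747, 0.002, 0.002]
ft_force: [-0.1, 1.4, 0.8]
grip_width: 0.0856
```

```bash
python3 plan.py '[(.4757,-.1695,.079,5.9)]'
```

```text
t 3.45 p [ 0.4805 -0.161   0.1283] psi 6.68 tilt 0.33 R [ 0.0056  0.001  -1.    ] F [-0.1438  1.4198  0.8157] M [0.0091 0.0636 0.0036] w 0.0856
q [-0.1514  0.3825  0.4887  2.0793 -0.2687  0.734   0.6242]
[-0.0039, -0.0029, 0.0247, 0.3914]
[-0.004, -0.0028, 0.0247, 0.3914]
--
```

Call:
carry_out --pt "-0.008 -0.0057 0 0.8 1" --pt "0 0 0 0 1" --pt "0 0 0 0 1"

```text
clock: 3.75
ee_pos: [0.4782, -0.1687, 0.131]
ee_rot: [0.668, 0.744, 0.003, 0.003]
ft_force: [-0.1, 0.2, 0.3]
grip_width: 0.0854
```

```bash
python3 plan.py '[(.4757,-.1695,.079,5.9)]'
```

```text
t 3.75 p [ 0.4782 -0.1687  0.131 ] psi 6.16 tilt 0.56 R [ 0.0097  0.0006 -1.    ] F [-0.0874  0.2052  0.2983] M [0.0075 0.0255 0.0013] w 0.0854
q [-0.1406  0.3775  0.4946  2.0792 -0.2693  0.7356  0.6318]
[-0.0003, -0.0013, 0.026, 0.1283]
[-0.0003, -0.0013, 0.026, 0.1283]
--
```

Call:
carry_out --pt "0 -0.0025 0.015 0 1" --pt "0 0 0.015 0 1" --pt "0 0 0.012 0 1" --pt "0 0 0 0 1"

```text
clock: 4.15
ee_pos: [0.4805, -0.1708, 0.093]
ee_rot: [0.668, 0.744, 0.007, 0.009]
ft_force: [-0.6, -0.1, -0.5]
grip_width: 0.0854
```

```bash
python3 plan.py '[(.4757,-.1695,.079,5.9)]'
```

```text
t 4.15 p [ 0.4805 -0.1708  0.093 ] psi 6.13 tilt 1.26 R [ 0.0219 -0.0012 -0.9998] F [-0.6139 -0.091  -0.523 ] M [0.0078 0.0607 0.009 ] w 0.0854
q [-0.0998  0.4385  0.4544  2.1047 -0.326   0.6422  0.6839]
[0.0018, -0.0046, 0.014, 0.2294]
--
```

Call:
carry_out --pt "0 -0.0046 0 0.2 1" --pt "0 0 0 0 1" --pt "0 0 0 0 1"

```text
clock: 4.45
ee_pos: [0.4766, -0.1721, 0.0946]
ee_rot: [0.67, 0.742, 0.008, 0.01]
ft_force: [-0.3, 0.4, 0.7]
grip_width: 0.0855
```

```bash
python3 plan.py '[(.4757,-.1695,.079,5.9)]'
```

```text
t 4.45 p [ 0.4766 -0.1721  0.0946] psi 5.88 tilt 1.42 R [ 0.0247 -0.0018 -0.9997] F [-0.3283  0.3535  0.6642] M [0.0057 0.0101 0.0056] w 0.0855
q [-0.0991  0.4308  0.4578  2.1129 -0.3252  0.6387  0.6841]
[0.0027, -0.0006, 0.0156, -0.0216]
--
```

Call:
carry_out --pt "0.002 0 -0.04 0 1" --pt "0 0 0 0 1" --pt "0 0 0 0 1"

```text
clock: 4.75
ee_pos: [0.4756, -0.17, 0.1362]
ee_rot: [0.67, 0.742, 0.008, 0.01]
ft_force: [0.1, -0.9, -0.9]
grip_width: 0.0852
```

```bash
python3 plan.py
```

```text
t 4.75 p [ 0.4756 -0.17    0.1362] psi 5.88 tilt 1.44 R [ 0.0251 -0.002  -0.9997] F [ 0.071  -0.8856 -0.9471] M [-0.0111  0.0745  0.0119] w 0.0852
q [-0.1459  0.3604  0.5035  2.0895 -0.2685  0.7265  0.6313]
```

Call:
carry_out --pt "0 0 0.04 0 1" --pt "0 0 0 0 1" --pt "0 0 0 0 1"

```text
clock: 5.05
ee_pos: [0.478, -0.1704, 0.0965]
ee_rot: [0.67, 0.742, 0.009, 0.011]
ft_force: [0.9, 0.3, 0.1]
grip_width: 0.0855
```

```bash
python3 plan.py
```

```text
t 5.05 p [ 0.478  -0.1704  0.0965] psi 5.89 tilt 1.63 R [ 0.0283 -0.0026 -0.9996] F [0.8673 0.293  0.1237] M [-0.0017  0.0127  0.024 ] w 0.0855
q [-0.108   0.4278  0.4638  2.1126 -0.3273  0.6395  0.6826]
```

Call:
carry_out --pt "0 0 -0.015 0 1" --pt "0 0 -0.015 0 1" --pt "0 0 -0.015 0 1" --pt "0 0 -0.015 0 1" --pt "0 0 0 0 1" --pt "0 0 0 0 1"

```text
clock: 5.65
ee_pos: [0.4764, -0.1716, 0.1633]
ee_rot: [0.671, 0.742, 0.01, 0.013]
ft_force: [0.2, -0.1, -0.5]
grip_width: 0.0856
```

```bash
python3 plan.py
```

```text
t 5.65 p [ 0.4764 -0.1716  0.1633] psi 5.76 tilt 1.82 R [ 0.0316 -0.003  -0.9995] F [ 0.2338 -0.0696 -0.5303] M [ 0.0337  0.0282 -0.0898] w 0.0856
q [-0.1691  0.3177  0.5292  2.0687 -0.2374  0.7792  0.604 ]
```

Call:
carry_out --pt "0 0 0 0 1" --pt "0 0 0 0 1" --pt "0 0 0 0 1" --pt "0 0 0 0 1" --pt "0 0 0 0 1" --pt "0 0 0 0 1"

```text
clock: 6.25
ee_pos: [0.4751, -0.1713, 0.1613]
ee_rot: [0.671, 0.742, 0.008, 0.011]
ft_force: [0.3, -0.2, 0.1]
grip_width: 0.0854
```

```bash
python3 plan.py
```

```text
t 6.25 p [ 0.4751 -0.1713  0.1613] psi 5.74 tilt 1.57 R [ 0.0273 -0.0024 -0.9996] F [ 0.2614 -0.2495  0.0517] M [0.0161 0.0189 0.0021] w 0.0854
q [-0.1684  0.3205  0.5285  2.0709 -0.2378  0.7789  0.6043]
```

Call:
carry_out --pt "0 -0.012 0 0 1" --pt "0 -0.012 0 0 1" --pt "0 -0.012 0 0 1" --pt "0 0 0 0 1" --pt "0 0 0 0 1"

```text
clock: 6.75
ee_pos: [0.4345, -0.1753, 0.16]
ee_rot: [0.671, 0.741, 0.008, 0.01]
ft_force: [0.2, 0.4, 0.9]
grip_width: 0.0853
```

```bash
python3 plan.py '[(.476,-.1695,.13,5.9)]'
```

```text
t 6.75 p [ 0.4345 -0.1753  0.16  ] psi 5.66 tilt 1.49 R [ 0.026  -0.0017 -0.9997] F [0.158  0.4018 0.9265] M [ 0.0272  0.0525 -0.0186] w 0.0853
q [-0.1639  0.2646  0.5442  2.1494 -0.2112  0.7505  0.6157]
[0.0009, 0.0209, 0.015, -0.1176]
[0.0008, 0.0209, 0.015, -0.1176]
--
```

Call:
carry_out --pt "0.004 0.041 0 0 1" --pt "0 0 0 0 1" --pt "0 0 0 0 1" --pt "0 0 0 0 1"

```text
clock: 7.15
ee_pos: [0.4764, -0.1671, 0.1614]
ee_rot: [0.671, 0.741, 0.009, 0.011]
ft_force: [-0.4, 0.2, 0.4]
grip_width: 0.0854
```

```bash
python3 plan.py '[(.476,-.1695,.079,5.9)]'
```

```text
t 7.15 p [ 0.4764 -0.1671  0.1614] psi 5.65 tilt 1.58 R [ 0.0276 -0.0016 -0.9996] F [-0.4464  0.16    0.4358] M [-0.003   0.0888  0.0028] w 0.0854
q [-0.1764  0.3201  0.5279  2.0711 -0.2382  0.7789  0.5944]
[-0.0012, -0.0003, 0.0412, -0.1236]
[-0.0012, -0.0003, 0.0412, -0.1236]
--
```

Call:
carry_out --pt "-0.001 -0.001 0.04 0 1" --pt "0 0 0 0 1" --pt "0 0 0 0 1"

```text
clock: 7.45
ee_pos: [0.4772, -0.1687, 0.122]
ee_rot: [0.672, 0.741, 0.009, 0.012]
ft_force: [-0.2, -0.1, -0.2]
grip_width: 0.0853
```

```bash
python3 plan.py '[(.476,-.1695,.079,5.9)]'
```

```text
t 7.45 p [ 0.4772 -0.1687  0.122 ] psi 5.63 tilt 1.73 R [ 0.0301 -0.002  -0.9995] F [-0.2306 -0.0607 -0.1716] M [-0.0397 -0.0414 -0.0044] w 0.0853
q [-0.1401  0.3839  0.4962  2.1005 -0.2956  0.6917  0.6482]
[-0.0006, -0.0012, 0.043, -0.2741]
--
```

Call:
carry_out --pt "-0.0005 -0.0025 0.042 0 1" --pt "0 0 0 0 1" --pt "0 0 0 0 1"

```text
clock: 7.75
ee_pos: [0.4786, -0.1707, 0.0838]
ee_rot: [0.672, 0.741, 0.011, 0.015]
ft_force: [1.3, 0.9, 0.5]
grip_width: 0.0857
```

```bash
python3 plan.py '[(.476,-.1695,.079,5.9)]'
python3 - <<'E'
from h import *
for n in('wrist','scene'):
  c=read_camera(n);save(c,'g_'+n)
  if n=='scene': cv2.imwrite('pics/g_scene.png',cv2.resize(c['color'][190:310,220:380,::-1],None,fx=5,fy=5,interpolation=cv2.INTER_CUBIC))
E
```

```text
t 7.75 p [ 0.4786 -0.1707  0.0838] psi 5.59 tilt 2.12 R [ 0.0369 -0.003  -0.9993] F [1.2524 0.949  0.5457] M [-0.0168  0.0307  0.0251] w 0.0857
q [-0.0974  0.4479  0.4535  2.1234 -0.3563  0.6037  0.7042]
[0.0015, -0.0025, 0.0048, -0.3107]
--
```

View pics/g_wrist.png

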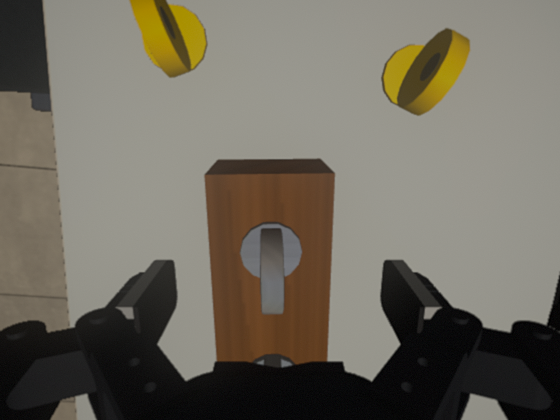

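View pics/g_scene.png

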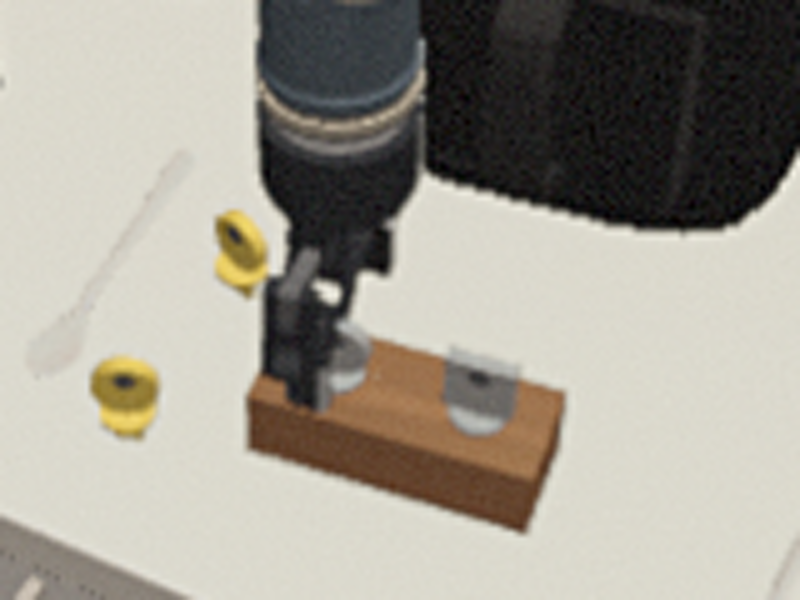

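Call:
carry_out --pt "0.001 -0.0025 0.003 -0.3 1" --pt "0 0 0 0 1" --pt "0 0 0 0 1" --pt "0 0 0 0 1" --pt "0 0 0 0 1" --pt "0 0 0 0 1"

```text
clock: 8.45
ee_pos: [0.478, -0.1699, 0.0851]
ee_rot: [0.669, 0.743, 0.014, 0.018]
ft_force: [-0.1, -0.1, -0.4]
grip_width: 0.0854
```

```bash
python3 plan.py '[(.476,-.1695,.079,5.9)]'
```

```text
t 8.45 p [ 0.478  -0.1699  0.0851] psi 5.96 tilt 2.59 R [ 0.0451 -0.0032 -0.999 ] F [-0.0588 -0.0583 -0.3696] M [-0.0322  0.062  -0.0029] w 0.0854
q [-0.0961  0.4412  0.4504  2.1293 -0.3578  0.5956  0.7115]
[0.0006, -0.002, 0.0061, 0.0609]
--
```

Call:
carry_out --pt "0 -0.003 0.008 0 1" --pt "0 0 0 0 0" --pt "0 0 0 0 0" --pt "0 0 0 0 0"

```text
clock: 8.85
ee_pos: [0.4748, -0.1702, 0.0757]
ee_rot: [0.669, 0.743, 0.014, 0.017]
ft_force: [0.1, -0.3, 0.2]
grip_width: 0.0439
```

```bash
python3 plan.py '[(.476,-.1695,.079,5.9)]'
```

```text
t 8.85 p [ 0.4748 -0.1702  0.0757] psi 5.96 tilt 2.52 R [ 0.0438 -0.0031 -0.999 ] F [ 0.0739 -0.3249  0.2368] M [ 0.0252 -0.0326 -0.0107] w 0.0439
q [-0.0842  0.454   0.4387  2.1397 -0.3704  0.574   0.7255]
[0.0006, 0.0013, -0.0033, 0.0571]
--
```

Call:
carry_out --pt "0 0.001 -0.003 0 0" --pt "0 0 0 0 0" --pt "0 0 0 0 0"

```text
clock: 9.15
ee_pos: [0.4757, -0.1703, 0.0794]
ee_rot: [0.669, 0.743, 0.014, 0.017]
ft_force: [-0.4, -1.0, 0.1]
grip_width: 0.0084
```

```bash
python3 plan.py '[(.476,-.1695,.079,5.9)]'
```

```text
t 9.15 p [ 0.4757 -0.1703  0.0794] psi 5.95 tilt 2.5 R [ 0.0436 -0.003  -0.999 ] F [-0.3817 -0.9518  0.1391] M [ 0.0362  0.1903 -0.001 ] w 0.0084
q [-0.0887  0.4489  0.4439  2.1358 -0.3654  0.5832  0.7205]
[0.0008, 0.0004, 0.0004, 0.0472]
--
```

Call:
carry_out --pt "0 0 0 0 0" --pt "0 0.0004 -0.01 0 0" --pt "0 0.0006 -0.015 0 0" --pt "0 0.0008 -0.02 0 0" --pt "0 0.001 -0.025 0 0" --pt "0 0.001 -0.025 0 0" --pt "0 0 0 0 0" --pt "0 0 0 0 0"

```text
clock: 9.95
ee_pos: [0.4748, -0.1695, 0.1802]
ee_rot: [0.67, 0.742, 0.014, 0.017]
ft_force: [-0.0, 0.4, -0.9]
grip_width: 0.008
```

```bash
python3 plan.py;  python3 - <<'E'
from h import *
for n in('wrist','scene'):
  c=read_camera(n);save(c,'l_'+n)
  if n=='scene': cv2.imwrite('pics/l_scene.png',cv2.resize(c['color'][190:310,220:380,::-1],None,fx=5,fy=5,interpolation=cv2.INTER_CUBIC))
E
```

```text
t 9.95 p [ 0.4748 -0.1695  0.1802] psi 5.91 tilt 2.5 R [ 0.0436 -0.0029 -0.999 ] F [-0.0187  0.4049 -0.8677] M [ 0.0016  0.0678 -0.0649] w 0.008
q [-0.1922  0.284   0.5482  2.0655 -0.221   0.8016  0.5896]
```

View pics/l_wrist.png

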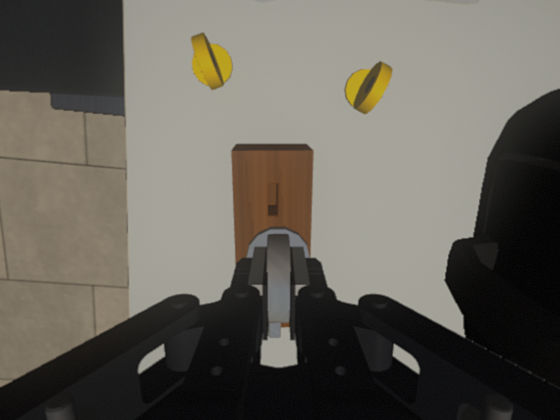

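View pics/l_scene.png

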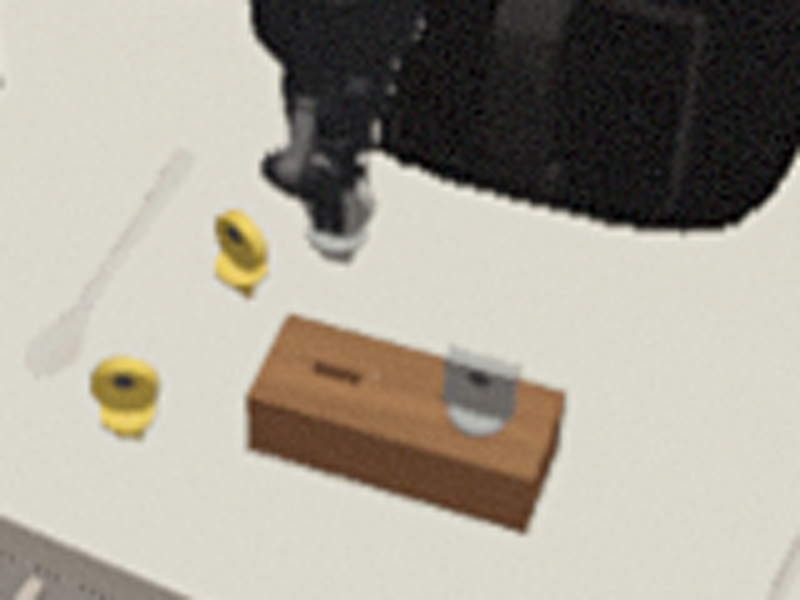

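```bash
python3 plan.py '[(.555,.225,.185,-2)]'
```

```text
t 10.05 p [ 0.4747 -0.1696  0.1796] psi 5.9 tilt 2.44 R [ 0.0425 -0.0031 -0.9991] F [-0.6611  0.0472  0.3084] M [-0.0417  0.041  -0.06  ] w 0.0083
q [-0.1916  0.2853  0.5478  2.0657 -0.2211  0.8013  0.5897]
[0.0427, 0.0134, -0.0006, 0.8782]
[0.0429, 0.0127, -0.0006, 0.8782]
[0.0431, 0.0121, -0.0006, 0.8782]
[0.0433, 0.0114, -0.0006, 0.8782]
[0.0434, 0.0107, -0.0006, 0.8782]
[0.0436, 0.0101, -0.0006, 0.8782]
[0.0437, 0.0094, -0.0006, 0.8782]
[0.0439, 0.0087, -0.0006, 0.8782]
[0.044, 0.0081, -0.0006, 0.8782]
--
```

Call:
carry_out --pt "0.043 0.0134 0 0.9 0" --pt "0.043 0.0127 0 0.9 0" --pt "0.043 0.012 0 0.9 0" --pt "0.043 0.0114 0 0.9 0" --pt "0.0434 0.0107 0 0.9 0" --pt "0.0436 0.01 0 0.9 0" --pt "0.0437 0.0094 0 0.9 0" --pt "0.044 0.0087 0 0.9 0" --pt "0.035 0.008 0 0.9 0" --pt "0 0 0 0 0" --pt "0 0 0 0 0"

```text
clock: 11.15
ee_pos: [0.5545, 0.2274, 0.1659]
ee_rot: [0.725, 0.688, 0.003, 0.012]
ft_force: [-0.1, -0.8, -0.8]
grip_width: 0.0082
```

```bash
python3 plan.py '[(.559,.225,.185,-2)]'
```

```text
t 11.15 p [0.5545 0.2274 0.1659] psi -2.97 tilt 1.45 R [ 0.0214 -0.0134 -0.9997] F [-0.0671 -0.7521 -0.7743] M [-0.0433  0.0215  0.0134] w 0.0082
q [-0.8085  0.4573  0.4523  1.8428 -0.226   0.88   -0.3065]
[-0.0022, 0.0046, -0.0191, -0.9676]
--
```

```bash
cat > look.py <<'E'
from h import *
import sys,pickle
from scipy.spatial.transform import Rotation as Ro
n=sys.argv[1]
c=read_camera('wrist');save(c,n);pickle.dump(c,open(n+'.pkl','wb'));s=state()
R=Ro.from_quat(s['ee_rot']).as_matrix()
tip=s['ee_pos']+R@[0,0,.0544]
print('tip',tip,'px',proj(c,[tip,[.5611,.2297,.086]]))
sc=read_camera('scene');pickle.dump(sc,open(n+'s.pkl','wb'))
u=proj(sc,[.5605,.2297,.11])[0].astype(int)
tp=read_camera('top');
im=[]
for k in(sc,tp):
  u=proj(k,[.5605,.2297,.11])[0].astype(int)
  im.append(cv2.resize(k['color'][u[1]-40:u[1]+40,u[0]-40:u[0]+40,::-1],None,fx=5,fy=5,interpolation=cv2.INTER_CUBIC))
cv2.imwrite(f'pics/{n}s.png',np.hstack(im))
E
python3 look.py w3
```

```text
tip [0.55539288 0.22717042 0.11145422] px [[277.76463251 239.25718401]
 [286.11027069 218.73813481]]
```

View pics/w3.png

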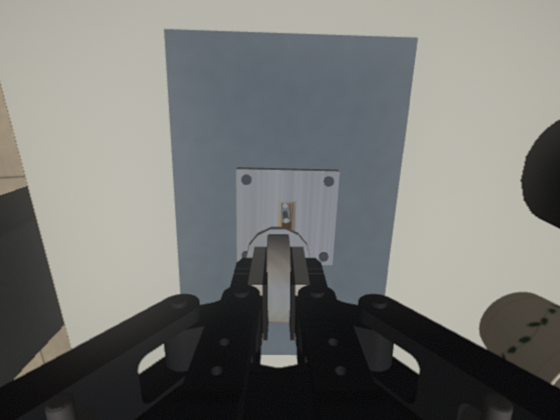

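View pics/w3s.png

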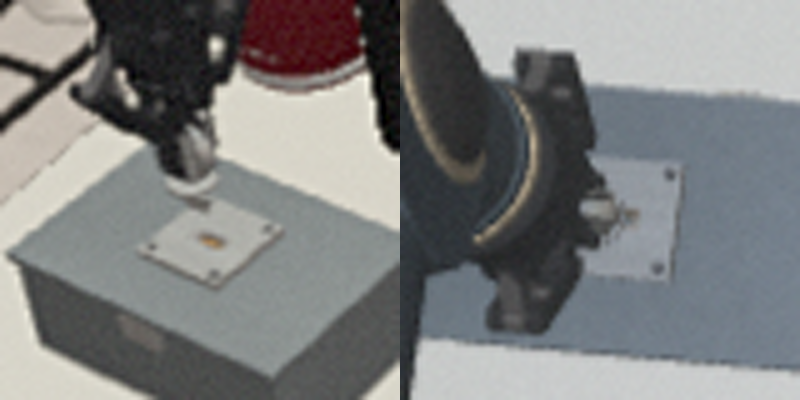

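```bash
cat > ov.py <<'E'
from h import *
import sys,pickle
from scipy.spatial.transform import Rotation as Ro
np.set_printoptions(precision=4,suppress=True)
n=sys.argv[1]; kx=float(sys.argv[2]);ky=float(sys.argv[3]);kz=float(sys.argv[4])  # tip offset in tool frame
c=pickle.load(open(n+'.pkl','rb'));s=state();R=Ro.from_quat(s['ee_rot']).as_matrix();p=s['ee_pos']
im=cv2.resize(c['color'][:,:,::-1],None,fx=4,fy=4,interpolation=cv2.INTER_CUBIC)
a=np.linspace(0,2*np.pi,60)
def draw(P,col):
    u=(proj(c,P)+.5)*4-.5
    cv2.polylines(im,[np.round(u).astype(np.int32)],True,col,1,cv2.LINE_AA)
T=lambda Q:(np.array(Q)@R.T)+p
for h,col in((-.020,(0,255,0)),(-.024,(0,255,255))):
    draw(T(np.c_[kx+.015*np.cos(a),ky+.015*np.sin(a),np.full(60,kz+h)]),col)
for t in(-.0045,.0045): draw(T(np.c_[kx+.018*np.cos(a),np.full(60,ky+t),kz-.042+.018*np.sin(a)]),(255,0,255))
y=np.radians(-4.5);M=np.array([[np.cos(y),-np.sin(y)],[np.sin(y),np.cos(y)]])
K=np.array([.5611,.2297])
q=np.array([[-1,-1],[1,-1],[1,1],[-1,1]])
for sz in((.03,.03),(.0055,.0115)):
    draw(np.c_[(q*sz)@M.T+K,np.full(4,.086)],(0,0,255))
cv2.imwrite(f'pics/{n}o.png',im[600:1160,760:1460])
E
python3 ov.py w3 0 0 .0544
```

```text
(no output)
```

View pics/w3o.png

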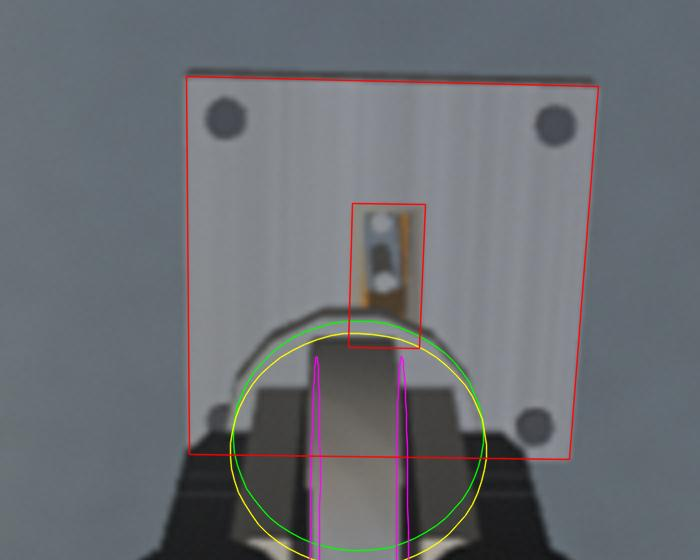

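```bash
python3 ov.py w3 .0017 -.0005 .0544
```

```text
(no output)
```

View pics/w3o.png

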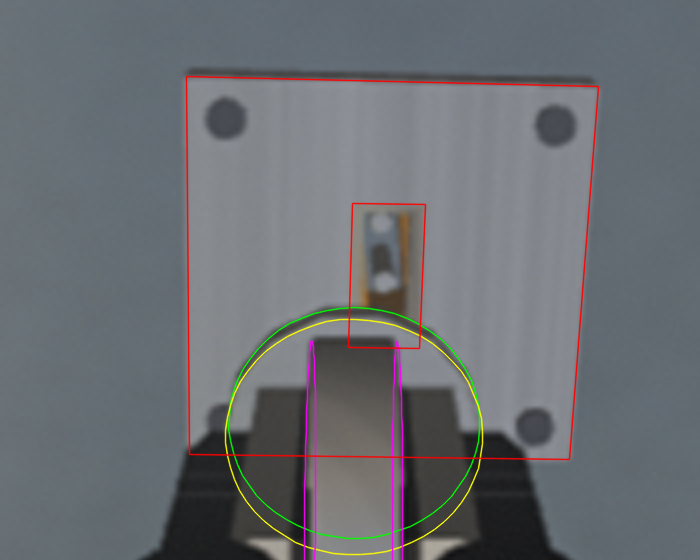

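```bash
cat > tp.py <<'E'
from h import *
import sys
from scipy.spatial.transform import Rotation as Ro
np.set_printoptions(precision=4,suppress=True)
s=state();R=Ro.from_quat(s['ee_rot']).as_matrix()
k=np.array([.0017,-.0005,.0544]);tip=s['ee_pos']+R@k
psi=np.degrees(np.arctan2(R[1,1],R[0,1]))
print('t',round(s['clock'],2),'ee',s['ee_pos'],'tip',tip,'psi',psi,'toolz',R[:,2],'F',s['ft_force'],'M',s['moment'],'w',s['grip_width'],'q',s['qpos'])
tgt=np.array([.5609,.2297,float(sys.argv[1])]);dpsi=float(sys.argv[2])-psi
Rn=Ro.from_euler('z',dpsi,degrees=True).as_matrix()@R
print('shift',R.T@(tgt-Rn@k-s['ee_pos']),'turn',-dpsi)
E
python3 tp.py .10 -2
```

```text
t 11.3 ee [0.5548 0.2259 0.1668] tip [0.5556 0.227  0.1124] psi -3.129518504760302 toolz [ 0.0223 -0.0125 -0.9997] F [-0.8994 -0.0861  0.0766] M [ 0.0124  0.0482 -0.018 ] w 0.007840898352901962 q [-0.8069  0.4553  0.4533  1.8436 -0.2262  0.88   -0.3066]
shift [0.0031 0.0049 0.0125] turn -1.129518504760302
```

Call:
carry_out --pt "0.003 0.005 0.009 -1 0" --pt "0 0 0 0 0" --pt "0 0 0 0 0"

```text
clock: 11.6
ee_pos: [0.5608, 0.2248, 0.1572]
ee_rot: [0.722, 0.692, 0.003, 0.012]
ft_force: [-0.4, 0.4, -0.4]
grip_width: 0.0082
```

```bash
python3 tp.py .095 -2
```

```text
t 11.6 ee [0.5608 0.2248 0.1572] tip [0.5616 0.2258 0.1028] psi -2.3657574086116315 toolz [ 0.022  -0.0134 -0.9997] F [-0.3989  0.4072 -0.3816] M [ 0.0244 -0.0315  0.0212] w 0.008228359280250718 q [-0.792   0.4746  0.4447  1.8384 -0.2331  0.867  -0.283 ]
shift [ 0.004  -0.001   0.0077] turn -0.36575740861163153
```

Call:
carry_out --pt "0.004 -0.001 0.003 0 0" --pt "0 0 0 0 0" --pt "0 0 0 0 0"

```text
clock: 11.9
ee_pos: [0.5601, 0.2279, 0.1541]
ee_rot: [0.722, 0.692, 0.003, 0.012]
ft_force: [-0.2, 0.5, -0.8]
grip_width: 0.0085
```

```bash
python3 tp.py .09 -2; python3 look.py w4;python3 ov.py w4 .0017 -.0005 .0544
```

```text
t 11.9 ee [0.5601 0.2279 0.1541] tip [0.5609 0.2289 0.0997] psi -2.4728036976336205 toolz [ 0.022  -0.0134 -0.9997] F [-0.1831  0.453  -0.7561] M [0.0295 0.0283 0.0051] w 0.00846516960755137 q [-0.7958  0.4795  0.4434  1.8394 -0.2358  0.8617 -0.288 ]
shift [ 0.0009 -0.0003  0.0097] turn -0.4728036976336205
tip [0.56121123 0.22739363 0.09966414] px [[278.03384851 239.80006585]
 [277.15421871 226.89588002]]
```

View pics/w4o.png

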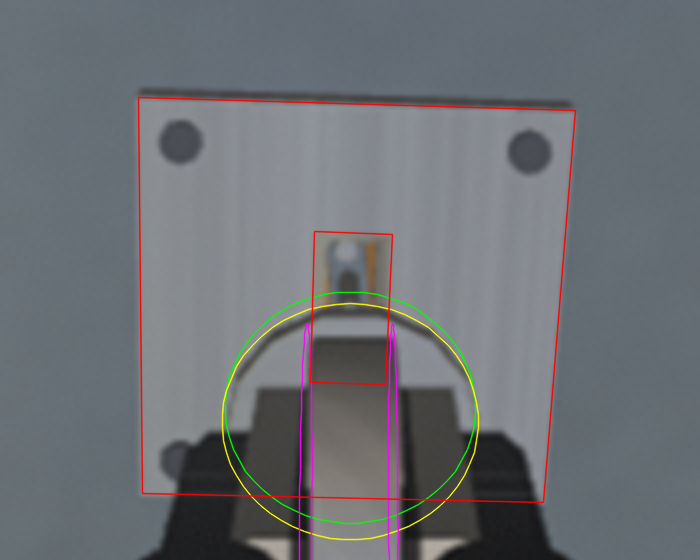

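View pics/w4s.png

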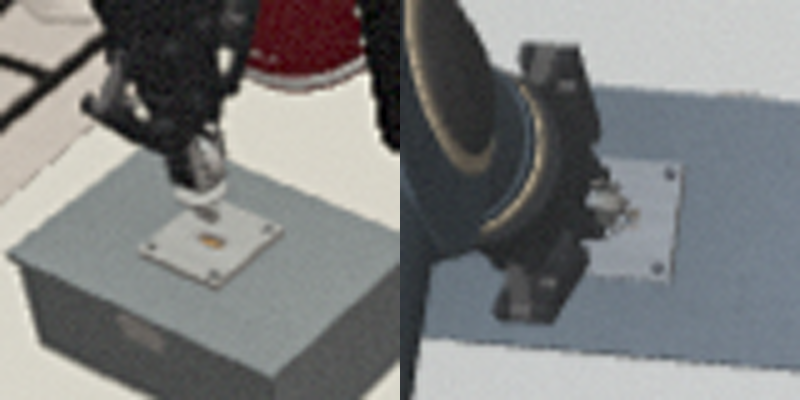

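```bash
sed -i "s/^c=read_camera('wrist')/s=state();c=read_camera('wrist')/; s/pickle.dump(c,open(n+'.pkl','wb'));s=state()/c['st']=s;pickle.dump(c,open(n+'.pkl','wb'));print(s['ee_pos'],state()['ee_pos'],c['extrinsics'])/" look.py; sed -i "s/s=state();R=/s=c['st'];R=/" ov.py; python3 look.py w5; python3 look.py w6; python3 ov.py w6 0 0 .0544; python3 tp.py .09 -2
```

```text
[0.56008791 0.22810431 0.15412725] [0.56010426 0.22813394 0.15415937] [[ 0.99885419 -0.04227756  0.02242561 -0.55330554]
 [-0.04693792 -0.95685177  0.28676039  0.23449253]
 [ 0.00933446 -0.28748443 -0.95773982  0.34081984]
 [ 0.          0.          0.          1.        ]]
tip [0.56128462 0.2273814  0.09974522] px [[278.29154084 240.21578135]
 [277.26592203 227.22657403]]
[0.5601576  0.22806394 0.15414076] [0.56012924 0.22805791 0.15411137] [[ 0.99884948 -0.04236994  0.02246121 -0.55333013]
 [-0.04703693 -0.95683821  0.2867894   0.23448856]
 [ 0.00934049 -0.28751595 -0.9577303   0.34080611]
 [ 0.          0.          0.          1.        ]]
tip [0.56135939 0.22734095 0.09975884] px [[278.35114779 240.1921581 ]
 [277.18663274 227.13444018]]
t 12.35 ee [0.5601 0.228  0.1541] tip [0.5609 0.229  0.0997] psi -2.4658587087617896 toolz [ 0.022  -0.0134 -0.9997] F [-0.6434  0.1186 -0.0021] M [ 0.0305  0.0356 -0.0321] w 0.008144627359844536 q [-0.7959  0.4795  0.4432  1.8394 -0.2359  0.8616 -0.288 ]
shift [ 0.0008 -0.0002  0.0096] turn -0.4658587087617896
```

View pics/w6o.png

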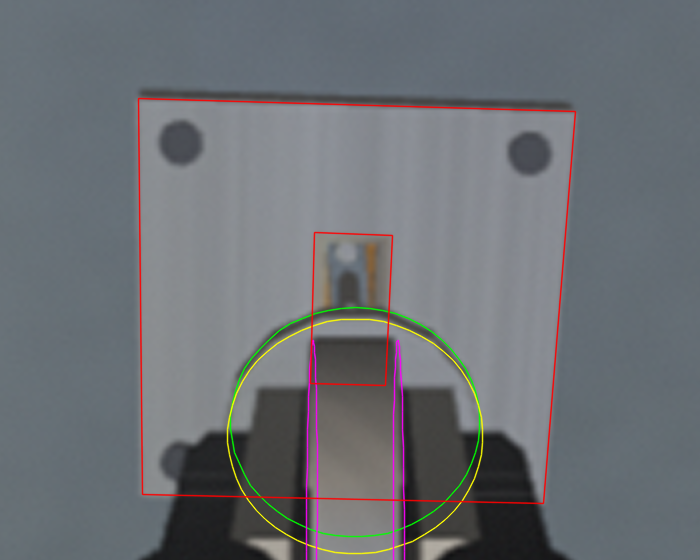

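```bash
sed -i 's/k=np.array.*;tip=/k=np.array([0,0,.0544]);tip=/; s/\.5609,\.2297/.5610,.2297/' tp.py; python3 tp.py .09 -2
```

```text
t 12.35 ee [0.5601 0.228  0.1541] tip [0.5613 0.2273 0.0997] psi -2.4658587087617896 toolz [ 0.022  -0.0134 -0.9997] F [-0.6434  0.1186 -0.0021] M [ 0.0305  0.0356 -0.0321] w 0.008144627359844536 q [-0.7959  0.4795  0.4432  1.8394 -0.2359  0.8616 -0.288 ]
shift [ 0.0025 -0.0006  0.0096] turn -0.4658587087617896
```

Call:
carry_out --pt "0.0026 -0.0006 0.007 -0.4 0" --pt "0 0 0 0 0" --pt "0 0 0 0 0"

```text
clock: 12.65
ee_pos: [0.5597, 0.2308, 0.1463]
ee_rot: [0.719, 0.694, 0.003, 0.012]
ft_force: [-0.3, 0.0, -0.7]
grip_width: 0.0079
```

```bash
python3 tp.py .08 -2
```

```text
t 12.65 ee [0.5597 0.2308 0.1463] tip [0.5609 0.2301 0.0919] psi -2.021926220592295 toolz [ 0.0218 -0.0134 -0.9997] F [-0.3375  0.046  -0.6858] M [0.0607 0.0125 0.0032] w 0.007934420492040021 q [-0.7948  0.4899  0.4367  1.8434 -0.2403  0.8476 -0.2816]
shift [-0.0002 -0.0001  0.0119] turn -0.02192622059229521
```

Aligned to within 0.5 mm, so I start the insertion.

Call:
carry_out --pt "-0.0003 0 0.006 0 0" --pt "0 0 0.005 0 0" --pt "0 0 0 0 0"

```text
clock: 12.95
ee_pos: [0.5597, 0.2304, 0.1341]
ee_rot: [0.719, 0.694, 0.003, 0.012]
ft_force: [1.2, 0.3, 0.2]
grip_width: 0.0081
```

```bash
python3 tp.py .07 -2
```

```text
t 12.95 ee [0.5597 0.2304 0.1341] tip [0.5609 0.2296 0.0797] psi -2.0089859360392333 toolz [ 0.0214 -0.0136 -0.9997] F [1.2141 0.3076 0.2013] M [-0.0326  0.0078  0.0221] w 0.00814956598311159 q [-0.7883  0.5054  0.4298  1.852  -0.2492  0.8248 -0.2738]
shift [ 0.0002 -0.0001  0.0097] turn -0.008985936039233255
```

Call:
carry_out --pt "0 0 0.005 -1.5 0" --pt "0 0 0.006 0 0" --pt "0 0 0.006 0 0" --pt "0 0 0 0 0"

```text
clock: 13.35
ee_pos: [0.5611, 0.2304, 0.1208]
ee_rot: [0.709, 0.705, 0.004, 0.011]
ft_force: [-0.0, 0.1, -1.7]
grip_width: 0.008
```

```bash
python3 tp.py .066 -2
```

```text
t 13.35 ee [0.5611 0.2304 0.1208] tip [0.5623 0.2298 0.0664] psi -0.38533953098448503 toolz [ 0.0213 -0.0108 -0.9997] F [-0.0094  0.0863 -1.6741] M [0.0738 0.086  0.0424] w 0.008012089844460453 q [-0.7727  0.5227  0.4128  1.858  -0.2571  0.7992 -0.2385]
shift [-0.0001 -0.0013  0.0003] turn 1.614660469015515
```

Call:
carry_out --pt "0 -0.001 0.006 1.5 0" --pt "0 0 0.008 -1.5 0" --pt "0 0 0.008 1.5 0" --pt "0 0 0.008 0 0"

```text
clock: 13.75
ee_pos: [0.5618, 0.2301, 0.1198]
ee_rot: [0.719, 0.695, 0.006, 0.003]
ft_force: [-20.0, -5.2, 55.3]
grip_width: 0.0085
```

```bash
python3 tp.py .066 -2;python3 look.py w7; python3 ov.py w7 0 0 .0544
```

```text
t 13.75 ee [0.5618 0.2301 0.1198] tip [0.5625 0.2303 0.0654] psi -1.9659809677941906 toolz [ 0.0127  0.0034 -0.9999] F [-20.0097  -5.1743  55.3299] M [-1.6556  4.5083  0.2665] w 0.008524458148335308 q [-0.7613  0.5253  0.4096  1.8553 -0.2784  0.804  -0.2431]
shift [-0.0007 -0.0015 -0.0006] turn 0.034019032205809374
[0.5618411  0.23011998 0.11982685] [0.56186573 0.23014929 0.11982656] [[ 0.99935438 -0.03371347  0.01241835 -0.55524563]
 [-0.03581877 -0.96183008  0.27129303  0.24310209]
 [ 0.00279811 -0.27156269 -0.96241669  0.30910271]
 [ 0.          0.          0.          1.        ]]
tip [0.56253024 0.23030531 0.06543154] px [[278.31001888 240.23378578]
 [275.90045893 257.4177594 ]]
```

View pics/w7o.png

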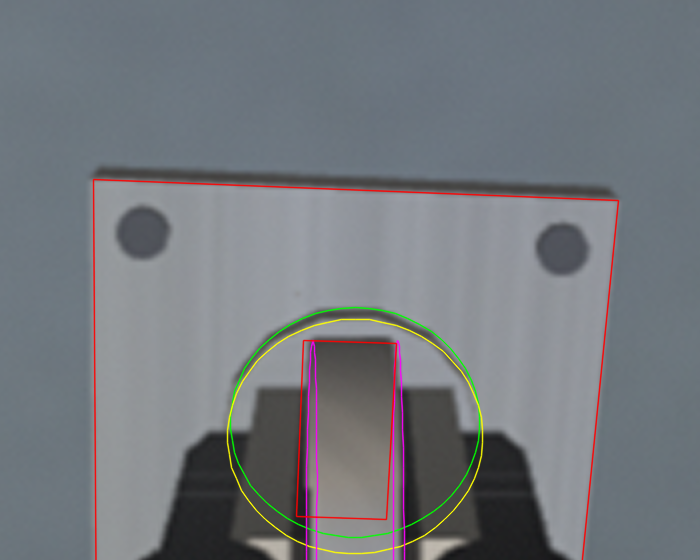

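View pics/w7s.png

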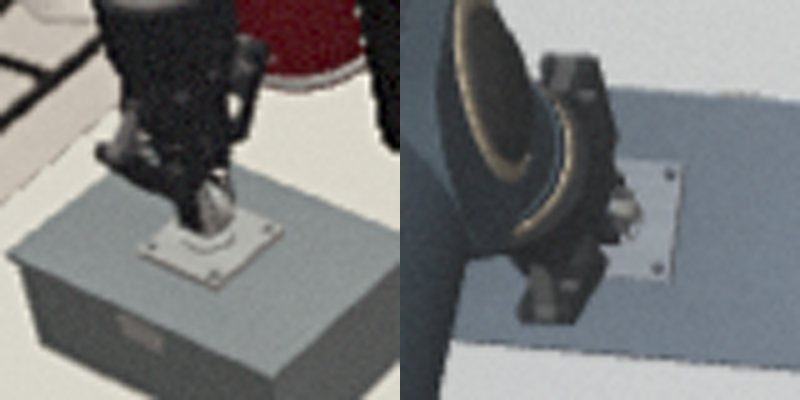

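Call:
carry_out --pt "0 -0.001 0.002 0 0" --pt "0 0 0.002 4 0" --pt "0 0 0.002 6 0" --pt "0 0 0.002 6 0"

```text
clock: 14.3
ee_pos: [0.5615, 0.2293, 0.1201]
ee_rot: [0.812, 0.584, 0.009, 0.0]
ft_force: [-6.4, -1.6, 16.8]
grip_width: 0.008
```

```bash
python3 tp.py .066 -20
```

```text
t 14.3 ee [0.5615 0.2293 0.1201] tip [0.5623 0.2298 0.0657] psi -18.554114674723984 toolz [ 0.0144  0.0095 -0.9999] F [-6.3611 -1.5515 16.7876] M [-0.5331  1.5195  0.1323] w 0.008008095822064888 q [-0.8099  0.5343  0.4816  1.8622 -0.3371  0.808  -0.4774]
shift [-0.0005 -0.0012 -0.0003] turn 1.4458853252760164
```

Call:
carry_out --pt "0 -0.0003 0.002 8 0" --pt "0 0 0.002 8 0" --pt "0 0 0.002 8 0" --pt "0 0 0.002 8 0"

```text
clock: 14.7
ee_pos: [0.561, 0.2293, 0.1202]
ee_rot: [0.945, 0.328, 0.007, -0.006]
ft_force: [-6.3, -1.5, 17.3]
grip_width: 0.0081
```

```bash
python3 tp.py .066 -50
```

```text
t 14.7 ee [0.561  0.2293 0.1202] tip [0.5615 0.2301 0.0658] psi -51.7608044034335 toolz [ 0.01    0.0153 -0.9998] F [-6.3216 -1.4919 17.3216] M [-0.4864  1.5969  0.1668] w 0.008137933921054382 q [-0.9092  0.567   0.6305  1.8679 -0.4558  0.8368 -0.9485]
shift [-0.0006  0.     -0.0002] turn -1.7608044034334966
```

Call:
carry_out --pt "0 0 0.002 8 0" --pt "0 0 0.002 8 0" --pt "0 0 0.002 8 0" --pt "0 0 0.002 8 0"

```text
clock: 15.1
ee_pos: [0.5609, 0.2291, 0.1202]
ee_rot: [0.999, 0.044, 0.003, -0.01]
ft_force: [-6.5, -0.8, 16.6]
grip_width: 0.008
```

```bash
python3 tp.py .066 -90
```

```text
t 15.1 ee [0.5609 0.2291 0.1202] tip [0.5612 0.2302 0.0658] psi -84.91455364828545 toolz [ 0.0058  0.021  -0.9998] F [-6.5001 -0.788  16.5956] M [-0.5259  1.5841  0.207 ] w 0.007951984957519472 q [-1.0008  0.6132  0.7781  1.8721 -0.5773  0.8793 -1.4165]
shift [-0.0004  0.0005 -0.0002] turn 5.085446351714552
```

Call:
carry_out --pt "0 0 0.002 5 0" --pt "0 0 0.002 5 0" --pt "0 0 0.002 4 0"

```text
clock: 15.4
ee_pos: [0.5609, 0.229, 0.1202]
ee_rot: [0.997, -0.082, 0.0, -0.012]
ft_force: [-6.8, -0.9, 18.4]
grip_width: 0.0084
```

```bash
python3 tp.py .066 -98
```

```text
t 15.4 ee [0.5609 0.229  0.1202] tip [0.5611 0.2304 0.0658] psi -99.37946975713596 toolz [ 0.0027  0.0247 -0.9997] F [-6.8237 -0.9477 18.3908] M [-0.4508  1.5474  0.4066] w 0.008371373737563047 q [-1.0362  0.6379  0.8407  1.8729 -0.6315  0.9042 -1.6196]
shift [ 0.      0.0007 -0.0002] turn -1.3794697571359649
```

Call:
carry_out --pt "0 0 0.002 4 0" --pt "0 0 0.002 4 0"

```text
clock: 15.6
ee_pos: [0.561, 0.2292, 0.1202]
ee_rot: [0.988, -0.151, -0.002, -0.013]
ft_force: [-6.2, -1.8, 18.2]
grip_width: 0.0081
```

```bash
python3 tp.py .066 -98;python3 look.py w8; python3 ov.py w8 0 0 .0544; python3 tp.py .066 -98
```

```text
t 15.6 ee [0.561  0.2292 0.1202] tip [0.561  0.2306 0.0659] psi -107.36471486559321 toolz [ 0.0004  0.0267 -0.9996] F [-6.245  -1.8453 18.2232] M [-0.3673  1.5359  1.0053] w 0.008133520404137966 q [-1.0545  0.6529  0.8745  1.8728 -0.661   0.92   -1.7326]
shift [ 0.0005  0.0008 -0.0002] turn -9.364714865593214
[0.56097865 0.22917403 0.12024227] [0.56098703 0.22917639 0.12022419] [[-0.29779481 -0.9543374  -0.02362992  0.38845307]
 [-0.9183916   0.27964723  0.27991836  0.45174696]
 [-0.26052852  0.10505976 -0.95973295  0.37019162]
 [ 0.          0.          0.          1.        ]]
tip [0.56100102 0.23062753 0.0658617 ] px [[277.87677784 240.75585697]
 [278.61007779 256.02353285]]
t 15.75 ee [0.5609 0.2292 0.1202] tip [0.561  0.2306 0.0659] psi -107.21589841054154 toolz [ 0.0004  0.0264 -0.9997] F [-6.9751 -0.7998 18.2936] M [-0.4333  1.5978  0.7679] w 0.008286559240212514 q [-1.0545  0.6528  0.8742  1.8727 -0.6604  0.9199 -1.7306]
shift [ 0.0005  0.0008 -0.0002] turn -9.215898410541541
```

View pics/w8o.png

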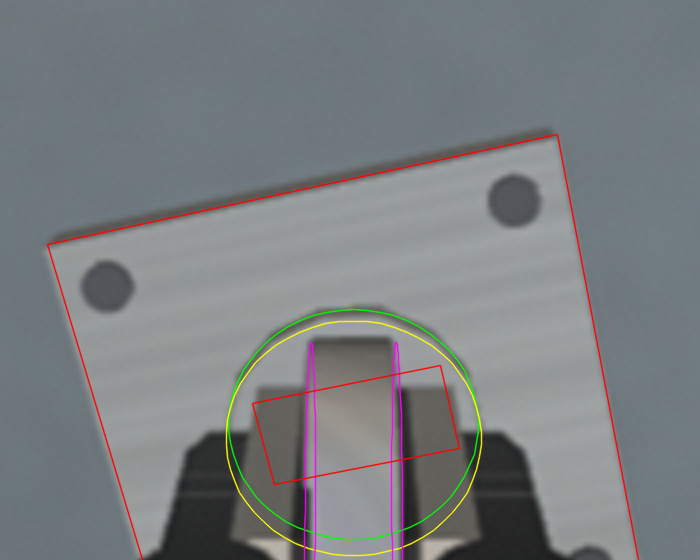

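View pics/w8s.png

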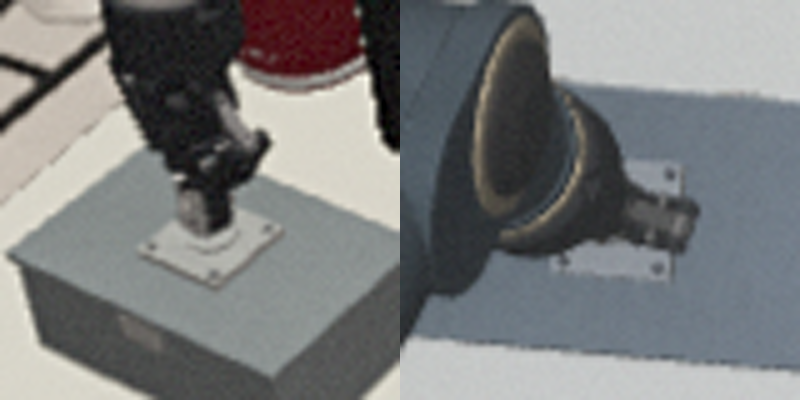

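Call:
carry_out --pt "0 0 0.002 -4 0" --pt "0 0 0.002 1 0"

```text
clock: 15.95
ee_pos: [0.561, 0.2292, 0.1201]
ee_rot: [0.993, -0.121, -0.002, -0.014]
ft_force: [-6.5, -0.7, 17.6]
grip_width: 0.0083
```

```bash
python3 tp.py .066 -98;python3 look.py w9; python3 ov.py w9 0 0 .0544
python3 - <<'E'
from h import *
for i in range(4): read_camera('wrist')
c=read_camera('scene');save(c,'fin')
E
python3 tp.py .066 -98
```

```text
t 15.95 ee [0.561  0.2292 0.1201] tip [0.5609 0.2308 0.0657] psi -103.85866037989184 toolz [-0.0016  0.0282 -0.9996] F [-6.545  -0.7059 17.5865] M [-0.4589  1.455   0.639 ] w 0.008265160396010857 q [-1.0432  0.6464  0.8572  1.8715 -0.6495  0.9159 -1.6813]
shift [ 0.0005  0.0009 -0.0003] turn -5.858660379891845
[0.56100521 0.22921517 0.12006136] [0.56104152 0.22919407 0.12006473] [[-0.23892472 -0.97071464 -0.02506124  0.35942519]
 [-0.93364828  0.22255559  0.28065975  0.47336996]
 [-0.26686301  0.09045494 -0.95948009  0.37691491]
 [ 0.          0.          0.          1.        ]]
tip [0.56092007 0.23075075 0.06568311] px [[277.93495425 240.74927822]
 [278.85872601 256.1002278 ]]
t 16.35 ee [0.561  0.2292 0.1201] tip [0.5609 0.2308 0.0657] psi -103.88295224734105 toolz [-0.0016  0.0279 -0.9996] F [-5.3749 -1.0363 17.117 ] M [-0.4292  1.5586  0.5366] w 0.008095091359715952 q [-1.0436  0.6468  0.8578  1.8713 -0.6495  0.9162 -1.6818]
shift [ 0.0004  0.001  -0.0003] turn -5.882952247341052
```

View pics/w9o.png

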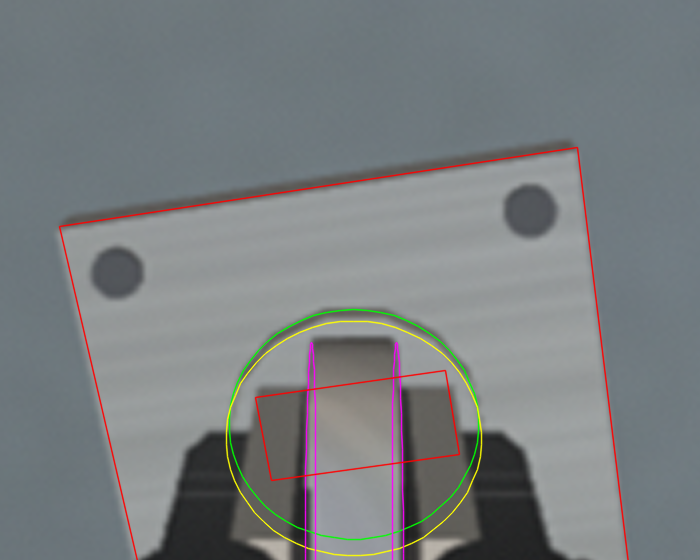

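View pics/fin.png

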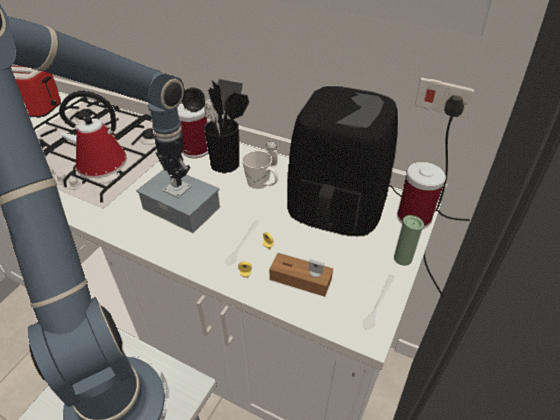

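The hold is steady. The collar is on the plate at about 17 N, the torque sits well above the spring's 0.09 N m, and the bystanders are where they were.

```bash
python3 -c "
from workcell import *
job_done();print(state()['clock'])"
```

```text
the job is handed in; nothing more can be done
the job is handed in; nothing more can be done
```

The round-headed key is fully home in the lock, turned clockwise to the stop. The arm is still gripping it and holding it against the spring. I handed the job in at about 16.4 s; no verdict was reported.

What the last checks showed:

- **Seating:** the key stopped against a firm push of about 55 N. The measured tip height was 65.7 mm against 66 mm expected at home, and the pictures show the collar on the plate. I left a steady push of about 17 N.
- **Turn:** the gripper turned about 99° from the keyway. That is past the 1.5 rad stop plus the key's play, and the torque rose sharply there. I then eased back; the holding torque is about 0.55 N m, against about 0.09 N m for the spring, and it stayed steady over 0.4 s.
- **Other items:** in the last scene picture the square key, stand, mug, candle and spoons look unmoved. I checked this by eye only.

Two things were not exact:

- **Tilt:** the tool leaned up to 2.6° during the moves. It leans about 1.6° in the final hold, so the key may lean by about that much too.
- **Keyhole position:** the cameras disagreed by about 2 mm in x. I used the wrist camera's value, and the key entered without trouble. The lock cylinder angle itself cannot be read directly, so I judged it from the gripper's angle and the torque.

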